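# Refit the sprung idler roller of a cord-measuring machine

### The job

Take the orange idler roller out of its wooden cradle and fit it back into the blue yoke of the cord-measuring machine: put its brass sprung pin in the groove of the tall cheek, press the spring in, lower the roller until the sprung pin rests on the foot of the groove, then let the spring push the steel pin home into the hole of the short cheek. Press gently throughout (never more than about 25 N on the machine) and leave the roller level, seated at both ends and let go, with the other things on the counter where they are.

Things in the scene. Friction and masses are not known exactly. Their poses are not given: they have to be found in the camera images.
- roller_mid (a point): Centre of the loose orange idler roller (about 240 g). Barrel 36 mm in diameter, 80 mm long; its axis is this frame's y, +y towards the sprung brass pin (x and z may be rolled about y). At first it lies level in the cradle, axis 48 mm above the counter; the saddles bear on it only 26 to 36 mm from the middle, so grip the middle from above, fingers closing across the barrel.
- roller: The same roller as a whole (origin and axes as roller_mid). At the -y end a fixed steel pin, 8 mm thick with a round tip, ends 54 mm from the centre. At the +y end a sprung brass pin, 8 mm thick with a round tip, reaches 74 mm from the centre when free.
- pin (a joint): How far the sprung brass pin is pushed into the roller, in m: 0 free, 0.028 fully in. The spring starts at 2.1 N and adds 0.35 N per mm; past 28 mm it is solid. The pin is polished: it slides along the cheek with a friction of about 0.2 of its push.
- machine: Cord-measuring machine bolted to the counter; origin on the counter below the middle of the blue yoke; +y runs along the yoke from short to tall cheek, +x to the green counter housing (97 mm high, front face 155 mm from the origin; a wheel on it reaches to 138 mm). The yoke's crossbar lies 42 mm under the seat; both x sides are open for fingers.
- seat (a point): Nominal centre of the fitted roller, 100 mm above the counter, axes as the machine. The yoke is clamped up to 12 mm higher or lower and this point does not follow: the real seat height must be felt; x and y are true. To pass the steel pin inside the short cheek, the roller must be held 9 to 18 mm towards +y of its fitted place.
- short_cheek (a point): Nominal middle of the hole's mouth in the short cheek, 45 mm to -y of seat, on its inner face (height shifts with the yoke, as seat). The hole is square, 12 x 12 mm, blind, 9 mm deep. The cheek is 36 mm wide and its top is 10 mm above the hole's middle.
- tall_cheek (a point): Point on the inner face of the tall cheek, 58 mm to +y of seat at seat height (shifts likewise). An upright groove, 12 mm wide, floor 6 mm deep, open at the top 58 mm above the seat; from 18 mm above the seat it flares to about 38 mm wide at the top. At its foot a pocket 12 mm high and 3 mm deeper takes the pin; its ledge carries the roller's axis 0.5 mm below the hole's middle.
- cradle: Wooden cradle fixed to the counter, 75 x 92 x 44 mm high, origin on the counter below its middle, its y axis along the roller it holds.
- cone_red: Bystander: red cone of thread, 94 mm wide, 135 mm high, origin at its foot.
- cone_teal: Bystander: green cone of thread, 94 mm wide, 135 mm high, origin at its foot.
- jar: Bystander: clear jar with a green lid, 90 mm wide, 110 mm high, origin at its foot.
- driver: Bystander: screwdriver lying on the counter.
- spanner: Bystander: spanner lying on the counter.
- guide: Bystander: white plastic guide block with a round top, 32 x 50 x 33 mm.
- core: Bystander: empty cardboard core ring, 72 mm wide, 30 mm high, origin at its foot.

How it is judged (in metres and radians):
On the way, in this order (a step that is already met when the one before it is completed fails the run):
1. the roller is lifted clear of its cradle (height (world z) of roller_mid above 0.075 m), for 0.2 s.
2. at the yoke, the sprung pin is pressed in by at least 14 mm against the machine (value of joint pin above 0.014 m and distance between roller_mid and seat below 0.06 m and contact force between roller and machine above 2 N), for 0.2 s.
At the end, for the whole second after the job is handed in: The roller is released and at rest in the yoke: its centre within 3 mm of the fitted place along the yoke, 4 mm across it and 15 mm of nominal height (the yoke's height varies), its axis within 0.05 rad of the yoke's, and the sprung pin held 3 to 9.5 mm in by the pocket of the tall cheek (y of roller_mid in the frame of seat between -0.003 and 0.003 m and x of roller_mid in the frame of seat between -0.004 and 0.004 m and z of roller_mid in the frame of seat between -0.015 and 0.015 m and angle between the y axis of roller_mid and the y axis of seat, either way round below 0.05 rad and value of joint pin between 0.003 and 0.0095 m and linear speed of roller below 0.02 m/s); the robot touches nothing.
It fails at once if the roller presses on the machine with more than 28 N (contact force between roller and machine above 28 N).
It fails at once if the robot presses on the machine with more than 28 N (contact force between any of the fingers, the arm and machine above 28 N).
It fails at once if a bystander is moved by more than 20 mm (distance of any of cone_red, cone_teal, jar, driver, spanner, guide, core from where it was at the start of the episode above 0.02 m).
It also fails if it takes over 72 s, if anything falls off the work surface, if the arm or the gripper's body presses on something with over 40 N, if the wrist force passes 120 N, or if a joint passes its speed limit or range.

### The arm

A 6-joint arm with a two-finger parallel gripper is mounted at the origin on the work surface. World frame = base frame: x ahead of the robot, y to its left, z up, the work surface at z = 0. Lengths are in mm, angles in rad, forces in N, time in s.
With the tool pointing down it reaches from about 350 to 775 mm from the base axis. Payload 7.3 kg.
Tool frame: the origin (TCP) lies at the very end of the fingers, on their centre line; the grasp point (between the pads) lies 19 mm behind it; z points along the fingers, y is the line along which they close (so a half turn about z gives the same grasp; the last joint's range is limited). The gripper opens to 92 mm and grips with 3 to 60 N. Pads are 19 mm wide; open, the fingers measure 130 mm over their backs; the gripper's body (75 mm by 190 mm) begins 47 mm behind the grasp point.
Start: joints at [1.199, 0.342, 1.524, -0, 1.275, -0.146], TCP at [117.524, 511.696, 226.741] pointing down, gripper open.
Joint ranges: [-2.53, 2.53], [-0.77, 2.02], [0.04, 2.7], [-1, 4.14], [0.28, 2.66], [-3.11, 3.11]. Speed limits (rad/s): [2.57, 2.57, 3.14, 3.14, 3.14, 3.14].

### API

Orientations are given as [roll, pitch, yaw] about the fixed x, y, z axes, in that order (R = Rz(yaw) Ry(pitch) Rx(roll)).
In Python, from plant import bot gives the robot as it stands.
- The arm moves only by the tool jog_arm, never from a script. Its argument "targets" is a list of rows, each an object with "xyz": the shift along the tool's x, y, z as a fraction of full scale, a list of three; "spin": the turn about the tool's z as a fraction of full scale. In form: [{"xyz": [x, y, z], "spin": spin}, ...]. A call has exactly 10 rows; each row shifts and turns the commanded pose from where the row before left it, along the tool's axes as they then stand; what a row does not reach is not made up. Full scale, the value 1, is 80 mm for a shift and 0.1 rad for a turn. A row lasts 1/8 s, in which the tool goes at most 62.5 mm and 10.7 degrees, less where a joint would pass 70% of its speed; a pose out of reach is approached as far as the arm can. A call with a number of a shift or a turn outside -1 to 1 is refused whole. A call with a gripper value outside its range is refused whole. "gripper" is the opening in per cent of the stroke, from 0 (shut) to 100 (fully open), set as the call begins (left out, the last holds). The fingers move at their own pace and stop on an object; the grip force is fixed at half the most. Time passes only in rows, so rows that do not move let the fingers close, or fill a call up. It gives the time, the measured TCP pose, the force, the opening and the grip force at its end, in the units of the state.
- bot.get_obs(): the state, without advancing time (a new reading comes with each control period).
- bot.capture(name): name is "side" or "top"; returns the picture (384x512x3 uint8, blue, green, red); there is no depth.
- bot.get_calibration(name): a dict with "vfov" (degrees; the focal length in pixels is half the picture's height over the tangent of half this angle, whatever the lens; pixels are square), "cx", "cy" (the principal point, pixels), "eye" and "rotation" of the camera in the world. Camera axes: x right, y down, z forward; pixel columns grow to the right and rows downward; lengths in mm; the calibration is good to about 2 mm. A picture is of the moment at which its call begins. get_calibration takes no time and is no camera call.
- bot.close_job(): hands the job in; it is judged then, once.
The state is a dict: "time": time; "joint_positions": joint angles; "dq": joint speeds; "tau": joint torques, N m; "tool_pos": TCP position; "tcp_rot": TCP orientation; "contact_force": force on the tool from outside, world axes, zero at the start; "moment": the same for the moment, N m; "grip_width": finger opening in mm; "finger_force": force on a finger pad.
Only numpy, scipy, OpenCV 4.12 (cv2) and the standard library are available. Lean on these libraries where they do the work, as an engineer would, in place of code of your own. Each camera call takes 0.05 s, during which the arm holds its last target. There are 200 camera calls.

## Working session

There is one attempt and no reset: what is moved stays moved. The work goes in short steps, Python scripts to look and compute and a tool call to move; the robot and the scene stay as the last step left them, time stands still between calls to the robot, and variables do not carry over. Pictures are saved under pics/ and viewed, at most 10 in all, crops included, and the job is handed in when it is done.

Besides the shell and the picture viewer there is one more tool, called after "Emit:" as name(argument=value, ...) on one line, values as JSON. jog_arm: Moves the arm, as the interface text tells. Shift numbers are shares of 80 mm and turn numbers shares of 0.1 rad, none past 1 either way. Its arguments: {"type":"object","properties":{"targets":{"type":"array","items":{"type":"object","properties":{"xyz":{"type":"array","items":{"type":"number"}},"spin":{"type":"number"}}}},"gripper":{"type":"number"}},"required":["targets"]}

```bash
mkdir -p pics; ls
python3 - <<'E'
from plant import bot
import cv2
for n in("top","side"):
    cv2.imwrite(f"pics/{n}0.png",bot.capture(n)); print(n,bot.get_calibration(n))
print(bot.get_obs())
E
```

```text
pics
top {'vfov': 48.38178159145688, 'cx': 251.08237070568387, 'cy': 194.52460111496038, 'eye': array([ 460.93722055,   -8.04177636, 1525.4322759 ]), 'rotation': array([-3.07503629, -0.01166144, -1.57413298])}
side {'vfov': 48.5010255674456, 'cx': 251.40063183046036, 'cy': 195.14870354993937, 'eye': array([ 499.67296259, -972.33607638,  955.31467472]), 'rotation': array([-2.29150966, -0.00483839, -0.05096602])}
{'time': 0.1, 'joint_positions': array([ 1.19900510e+00,  3.42668155e-01,  1.52492954e+00, -8.73234858e-07,
        1.27539852e+00, -1.46005114e-01]), 'dq': array([ 0.00196461, -0.00294039, -0.00369807,  0.00208279, -0.00200064,
        0.00011493]), 'tau': array([ 2.16219378e-03, -4.32011318e+01, -2.44696623e+01,  7.21578137e-02,
        5.26142085e-02, -3.24931693e-05]), 'tool_pos': array([117.37962689, 511.33362472, 226.10380938]), 'tcp_rot': array([-3.14020390e+00, -2.03374290e-04,  2.91580666e+00]), 'contact_force': array([ 0.32007889, -0.05721401, -0.13517259]), 'moment': array([-0.01872514, -0.01789471,  0.05476593]), 'finger_force': 0.0, 'grip_width': 92.18353293530295}
```

View pics/top0.png

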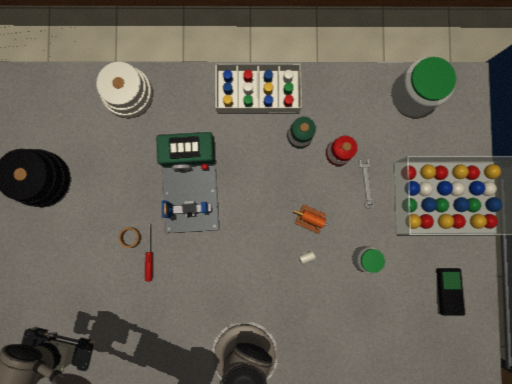

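View pics/side0.png

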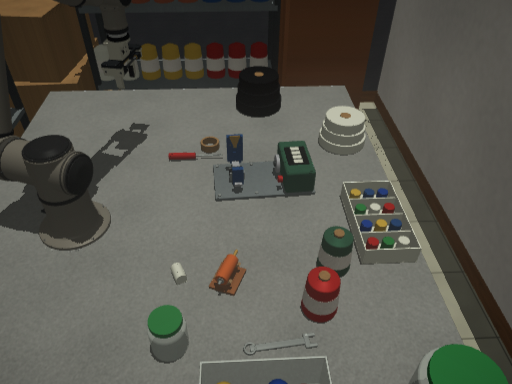

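The top view shows the roller at about (312,218) with its brass pin pointing left (+y). The yoke is at about (187,209), with the tall cheek on the left at (168,209) and the green housing towards +x. Next I zoom in on both.

```bash
cat > h.py <<'E'
import numpy as np, cv2
from scipy.spatial.transform import Rotation as R
from plant import bot
class Cam:
    def __init__(s,n):
        c=bot.get_calibration(n); s.f=192/np.tan(np.radians(c["vfov"])/2); s.c=np.array([c["cx"],c["cy"]])
        s.e=np.array(c["eye"]); s.R=R.from_euler("xyz",c["rotation"]).as_matrix()
    def ray(s,p): return s.R@np.r_[(np.array(p)-s.c)/s.f,1]
    def plane(s,p,z):
        d=s.ray(p); return s.e+d*(z-s.e[2])/d[2]
    def proj(s,P):
        q=s.R.T@(np.array(P,float)-s.e); return q[:2]/q[2]*s.f+s.c
def tri(a,pa,b,pb):
    A=[];B=[]
    for c,p in((a,pa),(b,pb)):
        d=c.ray(p); d/=np.linalg.norm(d); M=np.eye(3)-np.outer(d,d); A.append(M);B.append(M@c.e)
    return np.linalg.solve(sum(A),sum(B))
def stack(crops,fn):
    cv2.imwrite(fn,np.hstack([cv2.resize(i[y:y+h,x:x+w],(400,400*h//w),interpolation=cv2.INTER_CUBIC) for i,(x,y,w,h) in crops]))
top,side=Cam("top"),Cam("side")
E
python3 - <<'E'
from h import *
t=cv2.imread("pics/top0.png");s=cv2.imread("pics/side0.png")
a=np.hstack([cv2.resize(t[120:240,150:230],(400,600),interpolation=2),cv2.resize(t[190:240,285:335],(400,400),interpolation=2)[:600].copy() if 0 else cv2.copyMakeBorder(cv2.resize(t[190:240,285:335],(400,400),interpolation=2),0,200,0,0,0)])
cv2.imwrite("pics/topz.png",a)
b=np.hstack([cv2.resize(s[125:205,205:325],(480,320),interpolation=2),cv2.resize(s[245:300,205:260],(320,320),interpolation=2)])
cv2.imwrite("pics/sidez.png",b)
E
```

```text
(no output)
```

View pics/topz.png

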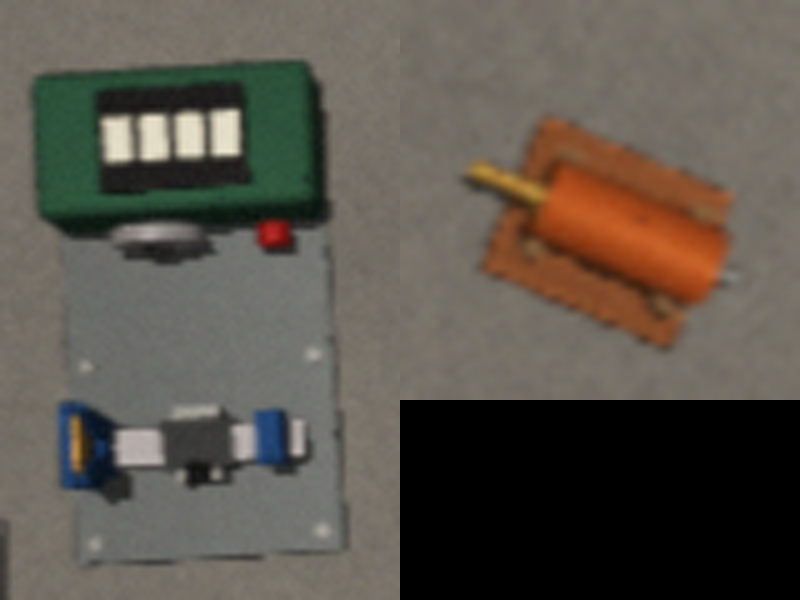

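View pics/sidez.png

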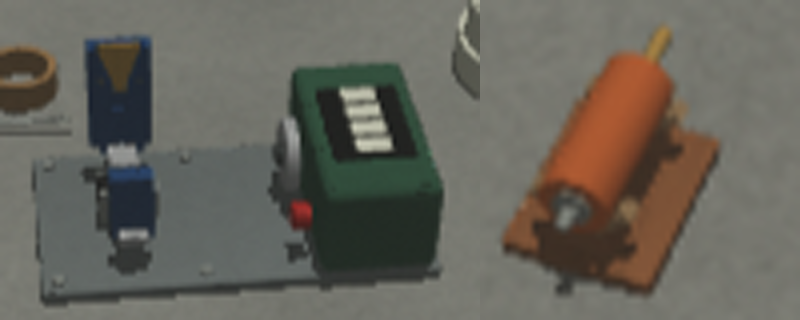

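The tall cheek has its yellow groove facing −y, and the short blue cheek is on the right. The roller axis is tilted about 22° in the image. Now I measure them.

Run:
```python
from h import *
def mask(img,lo,hi,box,k=8):
    x,y,w,h=box; c=cv2.resize(img[y:y+h,x:x+w],None,fx=k,fy=k,interpolation=cv2.INTER_LINEAR)
    m=cv2.inRange(cv2.cvtColor(c,cv2.COLOR_BGR2HSV),lo,hi); out=[]
    for q in cv2.findContours(m,0,2)[0]:
        if cv2.contourArea(q)>250:
            f=lambda p:((np.array(p)+.5)/k-.5+[x,y])
            M=cv2.moments(q); r=cv2.boxPoints(cv2.minAreaRect(q))
            out.append((cv2.contourArea(q)/k/k,f([M["m10"]/M["m00"],M["m01"]/M["m00"]]),f(r)))
    return sorted(out,key=lambda a:-a[0])
t=cv2.imread("pics/top0.png");s=cv2.imread("pics/side0.png")
np.set_printoptions(precision=1,suppress=True)
T=mask(t,(4,190,150),(16,255,255),(285,190,50,50))[:2]
print("roller top");
for a in T: print(a[0],top.plane(a[1],48),[top.plane(p,48)[:2] for p in a[2]])
S=mask(s,(4,170,100),(16,255,255),(205,245,55,55))[:2]
for a in S: print("side",a[0],a[1],side.plane(a[1],48))
print("tri",tri(top,T[0][1],side,S[0][1]))
for lo,hi,n in(((17,120,80),(32,255,255),"brass"),):
  for im,c,b in((t,top,(288,200,25,25)),(s,side,(205,240,55,40))):
    for a in mask(im,lo,hi,b)[:2]: print(n,a[0],a[1],[c.plane(p,48)[:2] for p in a[2]])
for im,c,b in((t,top,(155,195,70,30)),(s,side,(222,130,25,60))):
    print("blue")
    for a in mask(im,(100,120,40),(125,255,255),b)[:4]: print(a[0],a[1],a[2].round(1).tolist())
    print("yellow")
    for a in mask(im,(12,100,80),(28,255,255),b)[:2]: print(a[0],a[1],a[2].round(1).tolist())
# plate screws & plate corners
for n,p in dict(s1=(85,366),s2=(313,353),s3=(95,545),s4=(322,530),pBL=(80,562),pBR=(347,548),hTLf=(40,215),hTRf=(310,205)).items():
    q=np.array(p)/5+[150,120]-.4; print(n,top.plane(q,97 if n[0]=="h" else 8))
```

```text
roller top
150.8046875 [ 475.9 -240.9   48. ] [array([ 481.6, -198.9]), array([ 503.8, -209.3]), array([ 470.3, -282.4]), array([ 448.1, -271.9])]
side 249.015625 [226.9 266.4] [ 475.6 -229.9   48. ]
tri [ 475.8 -239.1   59.2]
brass 20.9140625 [297.8 212.3] [array([ 499. , -170.5]), array([ 508.5, -174.5]), array([ 496. , -204.6]), array([ 486.5, -200.6])]
brass 9.390625 [235.1 252.1] [array([ 492.4, -186.2]), array([ 499.4, -169.1]), array([ 505.2, -173.3]), array([ 498.2, -190.3])]
blue
54.1328125 [166.2 209.1] [[161.5, 200.5], [170.9, 200.2], [171.6, 216.8], [162.2, 217.2]]
51.1015625 [203.8 207. ] [[200.7, 201.9], [206.1, 201.5], [206.9, 212.2], [201.5, 212.7]]
yellow
15.6171875 [165.  208.3] [[164.0, 203.2], [165.8, 203.2], [166.1, 213.5], [164.2, 213.6]]
blue
26.5625 [237.2 168.3] [[231.9, 167.3], [242.0, 166.4], [242.3, 169.5], [232.1, 170.3]]
yellow
7.2421875 [234.5 136.3] [[229.8, 135.8], [239.1, 135.8], [239.1, 136.8], [229.8, 136.8]]
s1 [568.9 273.9   8. ]
s2 [577.8 112.2   8. ]
s3 [442.2 265.7   8. ]
s4 [452.2 105.5   8. ]
pBL [430.2 276.1   8. ]
pBR [439.4  87.8   8. ]
hTLf [664.3 288.5  97. ]
hTRf [670.8 107.4  97. ]
```

```bash
cat >> h.py <<'E'
def plan(xyz,toolyang,n,polar=False,cmd=None):
    """rows (tool frame, fractions) to bring TCP to xyz with tool y at world angle toolyang"""
    o=bot.get_obs(); p=np.array(o["tool_pos"]); yaw=o["tcp_rot"][2]
    if cmd is not None: p,yaw=np.array(cmd[:3],float),cmd[3]+np.pi/2
    ty=toolyang+np.pi/2; dy=(ty-yaw+np.pi)%(2*np.pi)-np.pi
    for i in range(n):
        f=(i+1)/n
        if i==0: p0=p.copy(); y0=yaw
        q=p0+(np.array(xyz)-p0)*f
        if polar:
            a0,a1=np.arctan2(p0[1],p0[0]),np.arctan2(xyz[1],xyz[0]); a=a0+(a1-a0)*f
            r=np.hypot(*p0[:2])*(1-f)+np.hypot(*xyz[:2])*f; q[:2]=r*np.cos(a),r*np.sin(a)
        M=(R.from_euler("z",yaw)*R.from_euler("x",np.pi)).as_matrix()
        d=np.round(M.T@(q-p)/80,3); sp=round(-dy/n/.1,3)
        print('{"xyz":%s,"spin":%s},'%((d+0.).tolist(),sp)); p=p+M@d*80; yaw-=sp*.1
    print("end",p.round(1),"tooly",round(yaw-np.pi/2,4))
E
python3 - <<'E'
from h import *
np.set_printoptions(precision=1,suppress=True)
print("short top tri",tri(top,(203.8,207.07),side,(237.15,168.35)))
for z in(98,110,122): print(z,"short inner edge",top.plane((201.1,207.3),z), "side",side.plane((237.15,168.35),z))
for z in(158,):
  print("tall rect mid",top.plane((166.55,208.7),z),"yellow",top.plane((165,208.35),z),"L",top.plane((161.85,208.85),z),"side top mid",side.plane((235,134.4),z))
for n,p in dict(steel=(738,276),brass=(466,170)).items():
    q=(np.array(p)-[400,0])/8+[285,190]-.45; print(n,top.plane(q,48))
plan([475.5,-240,130],np.radians(-23.7),20,True)
E
```

```text
short top tri [513.9 132.5 101.9]
98 short inner edge [513.7 141.9  98. ] side [513.6 137.5  98. ]
110 short inner edge [513.3 140.6 110. ] side [513.4 122.  110. ]
122 short inner edge [512.9 139.4 122. ] side [513.2 106.4 122. ]
tall rect mid [507.4 245.7 158. ] yellow [508.5 250.7 158. ] L [506.9 260.7 158. ] side top mid [510.2 247.6 158. ]
steel [ 456.4 -287.    48. ]
brass [ 502.6 -169.8   48. ]
{"xyz":[-0.594, -0.022, 0.06],"spin":0.879},
{"xyz":[-0.594, -0.023, 0.06],"spin":0.879},
{"xyz":[-0.595, -0.025, 0.06],"spin":0.879},
{"xyz":[-0.595, -0.027, 0.06],"spin":0.879},
{"xyz":[-0.596, -0.029, 0.06],"spin":0.879},
{"xyz":[-0.596, -0.03, 0.06],"spin":0.879},
{"xyz":[-0.596, -0.031, 0.06],"spin":0.879},
{"xyz":[-0.597, -0.034, 0.061],"spin":0.879},
{"xyz":[-0.597, -0.035, 0.06],"spin":0.879},
{"xyz":[-0.597, -0.037, 0.06],"spin":0.879},
{"xyz":[-0.598, -0.038, 0.06],"spin":0.879},
{"xyz":[-0.598, -0.04, 0.06],"spin":0.879},
{"xyz":[-0.598, -0.042, 0.06],"spin":0.879},
{"xyz":[-0.599, -0.043, 0.06],"spin":0.879},
{"xyz":[-0.599, -0.045, 0.06],"spin":0.879},
{"xyz":[-0.599, -0.047, 0.06],"spin":0.879},
{"xyz":[-0.6, -0.049, 0.06],"spin":0.879},
{"xyz":[-0.6, -0.05, 0.06],"spin":0.879},
{"xyz":[-0.6, -0.051, 0.06],"spin":0.879},
{"xyz":[-0.601, -0.054, 0.06],"spin":0.879},
end [ 475.5 -240.   130. ] tooly -0.413
```

Emit:
jog_arm(targets=[{"xyz":[-0.595,-0.025,0],"spin":0.879},{"xyz":[-0.595,-0.025,0],"spin":0.879},{"xyz":[-0.595,-0.025,0],"spin":0.879},{"xyz":[-0.595,-0.027,0],"spin":0.879},{"xyz":[-0.596,-0.029,0],"spin":0.879},{"xyz":[-0.596,-0.03,0],"spin":0.879},{"xyz":[-0.596,-0.031,0],"spin":0.879},{"xyz":[-0.597,-0.034,0],"spin":0.879},{"xyz":[-0.597,-0.035,0],"spin":0.879},{"xyz":[-0.597,-0.037,0],"spin":0.879}], gripper=100)

```text
time: 1.35
tool_pos: [479.4, 223.1, 226.3]
tcp_rot: [-3.141, -0.0, 2.034]
contact_force: [1.1, -0.2, -0.5]
grip_width: 92.1
finger_force: 0.0
```

Emit:
jog_arm(targets=[{"xyz":[-0.598,-0.038,0],"spin":0.879},{"xyz":[-0.598,-0.04,0],"spin":0.879},{"xyz":[-0.598,-0.042,0.1],"spin":0.879},{"xyz":[-0.599,-0.043,0.1],"spin":0.879},{"xyz":[-0.599,-0.045,0.1],"spin":0.879},{"xyz":[-0.599,-0.047,0.1],"spin":0.879},{"xyz":[-0.6,-0.049,0.1],"spin":0.879},{"xyz":[-0.6,-0.05,0.1],"spin":0.879},{"xyz":[-0.6,-0.051,0.1],"spin":0.879},{"xyz":[-0.601,-0.054,0.1],"spin":0.879}])

```text
time: 2.6
tool_pos: [475.0, -241.5, 162.0]
tcp_rot: [-3.141, -0.0, 1.155]
contact_force: [0.5, -0.7, -0.5]
grip_width: 92.1
finger_force: 0.0
```

Emit:
jog_arm(targets=[{"xyz":[0.018,0,0.25]},{"xyz":[0,0,0.25]},{"xyz":[0,0,0.25]},{"xyz":[0,0,0.2]},{"xyz":[0,0,0.2]},{"xyz":[0,0,0.2]},{"xyz":[0,0,0.2]},{"xyz":[0,0,0.1]},{"xyz":[0,0,0]},{"xyz":[0,0,0]}])

```text
invalid input
```

Emit:
jog_arm(targets=[{"xyz":[0.018,0,0.25],"spin":0},{"xyz":[0,0,0.25],"spin":0},{"xyz":[0,0,0.25],"spin":0},{"xyz":[0,0,0.2],"spin":0},{"xyz":[0,0,0.2],"spin":0},{"xyz":[0,0,0.2],"spin":0},{"xyz":[0,0,0.2],"spin":0},{"xyz":[0,0,0.1],"spin":0},{"xyz":[0,0,0],"spin":0},{"xyz":[0,0,0],"spin":0}])

```text
time: 3.85
tool_pos: [476.6, -239.0, 31.1]
tcp_rot: [3.141, 0.0, 1.158]
contact_force: [0.4, 0.4, 0.4]
grip_width: 91.6
finger_force: 0.0
```

Emit:
jog_arm(targets=[{"xyz":[0,0,0],"spin":0},{"xyz":[0,0,0],"spin":0},{"xyz":[0,0,0],"spin":0},{"xyz":[0,0,0],"spin":0},{"xyz":[0,0,0],"spin":0},{"xyz":[0,0,0],"spin":0},{"xyz":[0,0,0],"spin":0},{"xyz":[0,0,0],"spin":0},{"xyz":[0,0,0],"spin":0},{"xyz":[0,0,0],"spin":0}], gripper=0)

```text
time: 5.1
tool_pos: [474.4, -237.9, 30.4]
tcp_rot: [-3.137, -0.0, 1.158]
contact_force: [-6.7, 1.7, 4.9]
grip_width: 35.3
finger_force: 30.0
```

Emit:
jog_arm(targets=[{"xyz":[0,0,-0.06],"spin":0},{"xyz":[0,0,-0.2],"spin":0},{"xyz":[0,0,-0.3],"spin":0},{"xyz":[0,0,-0.3],"spin":0},{"xyz":[0,0,-0.3],"spin":0},{"xyz":[0,0,-0.3],"spin":0},{"xyz":[0,0,-0.3],"spin":0},{"xyz":[0,0,-0.2],"spin":0},{"xyz":[0,0,0],"spin":0},{"xyz":[0,0,0],"spin":0}])

```text
time: 6.35
tool_pos: [476.0, -238.6, 187.2]
tcp_rot: [-3.141, -0.0, 1.158]
contact_force: [0.7, 0.1, -2.6]
grip_width: 35.3
finger_force: 30.0
```

Run:
```python
from h import *
np.set_printoptions(precision=3,suppress=True)
t=bot.capture("top");s=bot.capture("side");cv2.imwrite("pics/top1.png",t);cv2.imwrite("pics/side1.png",s)
o=bot.get_obs();p=o["tool_pos"];print(p,o["tcp_rot"],o["contact_force"],o["moment"])
c=p+[0,0,19]
a=side.proj(c).astype(int);b=top.proj(c).astype(int);print(a,b)
stack([(s,(a[0]-30,a[1]-35,60,70)),(t,(b[0]-30,b[1]-35,60,70))],"pics/held.png")
ya=o["tcp_rot"][2]-np.pi/2-np.radians(0)
# target: roller mid in yoke approach
u=np.array([-np.sin(.056),np.cos(.056)]); S=np.array([510.7,186])
print("app",S-28*u)
plan([*(S-28*u),190],0.056,20,True)
```

```text
[ 475.891 -238.489  186.782] [-3.14  -0.     1.158] [ 0.717  0.399 -2.322] [-0.138  0.057  0.027]
[224 227] [320 217]
app [512.267 158.044]
{"xyz":[0.254, 0.011, -0.002],"spin":-0.234},
{"xyz":[0.254, 0.006, -0.002],"spin":-0.234},
{"xyz":[0.254, 0.004, -0.002],"spin":-0.234},
{"xyz":[0.255, -0.001, -0.002],"spin":-0.234},
{"xyz":[0.254, -0.004, -0.002],"spin":-0.234},
{"xyz":[0.255, -0.009, -0.002],"spin":-0.234},
{"xyz":[0.254, -0.012, -0.002],"spin":-0.234},
{"xyz":[0.254, -0.015, -0.002],"spin":-0.234},
{"xyz":[0.255, -0.02, -0.002],"spin":-0.234},
{"xyz":[0.254, -0.023, -0.002],"spin":-0.234},
{"xyz":[0.253, -0.027, -0.002],"spin":-0.234},
{"xyz":[0.253, -0.031, -0.002],"spin":-0.234},
{"xyz":[0.253, -0.034, -0.002],"spin":-0.234},
{"xyz":[0.253, -0.039, -0.002],"spin":-0.234},
{"xyz":[0.252, -0.042, -0.002],"spin":-0.234},
{"xyz":[0.251, -0.045, -0.002],"spin":-0.234},
{"xyz":[0.251, -0.05, -0.002],"spin":-0.234},
{"xyz":[0.25, -0.053, -0.002],"spin":-0.234},
{"xyz":[0.249, -0.057, -0.002],"spin":-0.234},
{"xyz":[0.249, -0.061, -0.002],"spin":-0.234},
end [512.3 158.1 190. ] tooly 0.055
```

View pics/held.png

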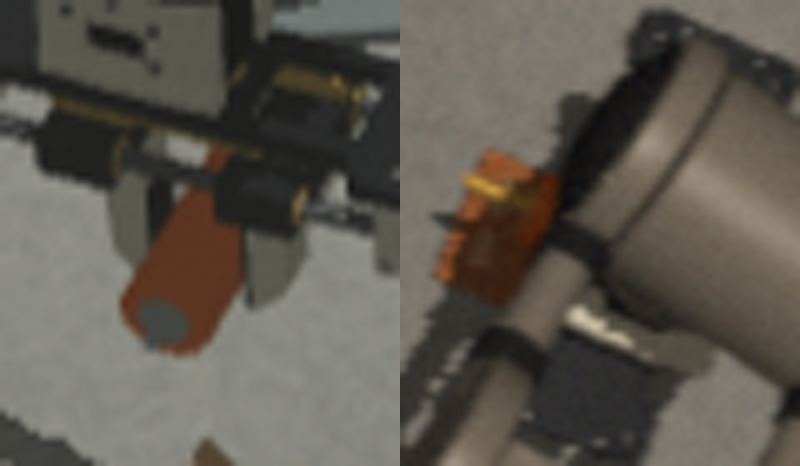

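The roller is held level between the fingers, with the barrel end disc at about (218,241) in the side view and the brass tip at about (300,209) in the top view. Now I check the roller's offset in the grip.

Run:
```python
from h import *
np.set_printoptions(precision=1,suppress=True)
c=np.array([475.9,-238.6,186.8+19]); a=1.158; u=np.array([np.cos(a),np.sin(a),0])
print("pred disc",side.proj(c-40*u),"obs 218.3 240.7; brass tip pred",top.proj(c+74*u),top.plane((299.5,208.6),205),(c+74*u))
print("steel tip pred",side.proj(c-54*u))
```

```text
pred disc [218.3 239.1] obs 218.3 240.7; brass tip pred [298.7 208.4] [ 504.9 -173.4  205. ] [ 505.6 -170.8  205.8]
steel tip pred [215.9 243.2]
```

Emit:
jog_arm(targets=[{"xyz":[0.254,0.011,0],"spin":-0.234},{"xyz":[0.254,0.006,0],"spin":-0.234},{"xyz":[0.254,0.004,0],"spin":-0.234},{"xyz":[0.255,-0.001,0],"spin":-0.234},{"xyz":[0.254,-0.004,0],"spin":-0.234},{"xyz":[0.255,-0.009,0],"spin":-0.234},{"xyz":[0.254,-0.012,0],"spin":-0.234},{"xyz":[0.254,-0.015,0],"spin":-0.234},{"xyz":[0.255,-0.02,0],"spin":-0.234},{"xyz":[0.254,-0.023,0],"spin":-0.234}])

```text
time: 7.7
tool_pos: [532.5, -43.6, 186.7]
tcp_rot: [-3.14, -0.0, 1.393]
contact_force: [-0.1, 0.4, -1.5]
grip_width: 35.6
finger_force: 30.0
```

Emit:
jog_arm(targets=[{"xyz":[0.253,-0.027,0],"spin":-0.234},{"xyz":[0.253,-0.031,0],"spin":-0.234},{"xyz":[0.253,-0.034,0],"spin":-0.234},{"xyz":[0.253,-0.039,0],"spin":-0.234},{"xyz":[0.252,-0.042,0],"spin":-0.234},{"xyz":[0.251,-0.045,0],"spin":-0.234},{"xyz":[0.251,-0.05,0],"spin":-0.234},{"xyz":[0.25,-0.053,0],"spin":-0.234},{"xyz":[0.249,-0.057,0],"spin":-0.234},{"xyz":[0.249,-0.061,0],"spin":-0.234}])

```text
time: 8.95
tool_pos: [512.1, 158.4, 186.7]
tcp_rot: [-3.14, 0.0, 1.627]
contact_force: [0.0, -0.3, -2.4]
grip_width: 35.3
finger_force: 30.0
```

Emit:
jog_arm(targets=[{"xyz":[0,0,0.1],"spin":0},{"xyz":[0,0,0.2],"spin":0},{"xyz":[0,0,0.2],"spin":0},{"xyz":[0,0,0.15],"spin":0},{"xyz":[0,0,0.1],"spin":0},{"xyz":[0,0,0],"spin":0},{"xyz":[0,0,0],"spin":0},{"xyz":[0,0,0],"spin":0},{"xyz":[0,0,0],"spin":0},{"xyz":[0,0,0],"spin":0}])

```text
time: 10.2
tool_pos: [512.7, 157.8, 127.7]
tcp_rot: [3.141, -0.0, 1.626]
contact_force: [0.6, 0.1, -2.5]
grip_width: 35.3
finger_force: 30.0
```

Run:
```python
from h import *
np.set_printoptions(precision=3,suppress=True)
t=bot.capture("top");s=bot.capture("side");cv2.imwrite("pics/top2.png",t);cv2.imwrite("pics/side2.png",s)
o=bot.get_obs();p=o["tool_pos"];print(p,o["tcp_rot"],o["contact_force"],o["moment"])
stack([(s,(205,115,60,80)),(t,(155,170,60,80))],"pics/app.png")
```

```text
[512.624 157.799 127.574] [ 3.141 -0.     1.626] [ 0.063  0.53  -3.113] [-0.05   0.043 -0.031]
```

View pics/app.png

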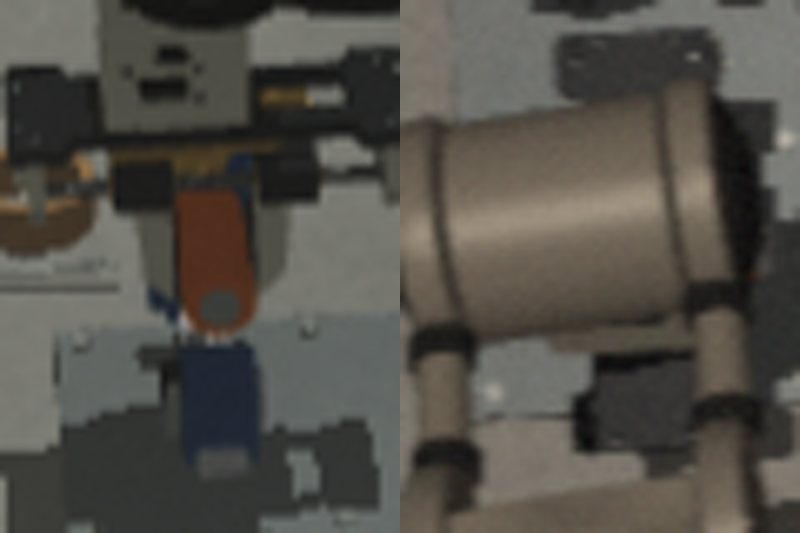

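Emit:
jog_arm(targets=[{"xyz":[0,0,0.04],"spin":0.05},{"xyz":[0.06,0,0],"spin":0},{"xyz":[0.06,0,0],"spin":0},{"xyz":[0.06,0,0],"spin":0},{"xyz":[0.05,0,0],"spin":0},{"xyz":[0.04,0,0],"spin":0},{"xyz":[0.04,0,0],"spin":0},{"xyz":[0.04,0,0],"spin":0},{"xyz":[0,0,0],"spin":0},{"xyz":[0,0,0],"spin":0}])

```text
time: 11.55
tool_pos: [511.2, 185.5, 124.3]
tcp_rot: [-3.141, 0.0, 1.621]
contact_force: [-0.2, -3.5, -1.9]
grip_width: 35.6
finger_force: 30.0
```

Emit:
jog_arm(targets=[{"xyz":[0.03,0,0],"spin":0},{"xyz":[0.04,0,0],"spin":0},{"xyz":[0.04,0,0],"spin":0},{"xyz":[0.04,0,0],"spin":0},{"xyz":[0.03,0,0],"spin":0},{"xyz":[0,0,0],"spin":0},{"xyz":[0,0,0],"spin":0},{"xyz":[0,0,0],"spin":0},{"xyz":[0,0,0],"spin":0},{"xyz":[0,0,0],"spin":0}])

```text
time: 12.8
tool_pos: [510.5, 199.1, 124.2]
tcp_rot: [-3.141, 0.002, 1.621]
contact_force: [-1.2, -8.2, -2.6]
grip_width: 35.5
finger_force: 30.0
```

Run:
```python
from h import *
np.set_printoptions(precision=2,suppress=True)
s=bot.capture("side");cv2.imwrite("pics/side3.png",s)
o=bot.get_obs();print(o["time"],o["tool_pos"],o["contact_force"],o["moment"])
cv2.imwrite("pics/comp.png",cv2.resize(s[115:195,195:275],(600,600),interpolation=2))
```

```text
12.85 [510.46 199.13 124.23] [ 0.19 -8.74 -3.17] [-1.48  0.07  0.01]
```

View pics/comp.png

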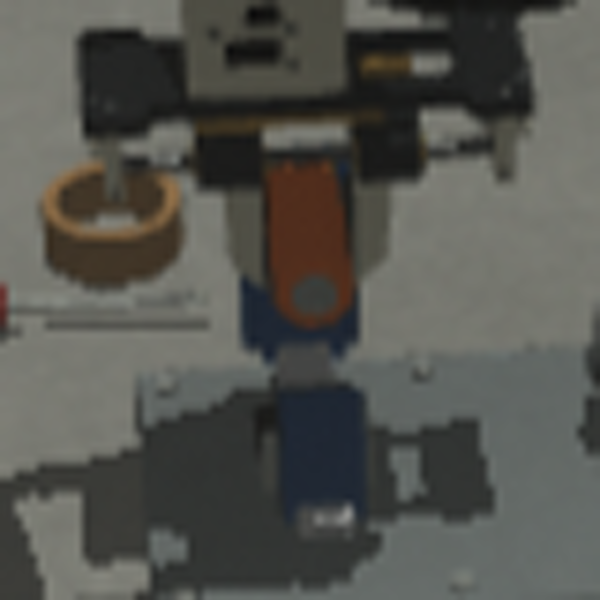

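Emit:
jog_arm(targets=[{"xyz":[0.03,0,0],"spin":0},{"xyz":[0.035,0,0],"spin":0},{"xyz":[0,0,0],"spin":0},{"xyz":[0,0,0.03],"spin":0},{"xyz":[0,0,0.03],"spin":0},{"xyz":[0,0,0.03],"spin":0},{"xyz":[0,0,0.03],"spin":0},{"xyz":[0,0,0.03],"spin":0},{"xyz":[0,0,0],"spin":0},{"xyz":[0,0,0],"spin":0}])

```text
time: 14.1
tool_pos: [510.7, 204.1, 112.6]
tcp_rot: [3.141, 0.002, 1.621]
contact_force: [-0.5, -10.3, 0.2]
grip_width: 35.5
finger_force: 30.0
```

Run:
```python
from h import *
np.set_printoptions(precision=2,suppress=True)
s=bot.capture("side");cv2.imwrite("pics/side4.png",s)
o=bot.get_obs();p=o["tool_pos"];print(o["time"],p,o["tcp_rot"],o["contact_force"],o["moment"])
u=np.array([-.05,.9987,0]);m=p+[0,0,17.6]-1.5*u;d=side.proj(m-41*u);print("disc pred",d)
x,y=d.astype(int)
print("barrel edges near disc, short cheek edges (subpixel), per row:")
big=cv2.resize(s,None,fx=8,fy=8,interpolation=1)
hsv=cv2.cvtColor(big,cv2.COLOR_BGR2HSV)
org=cv2.inRange(hsv,(0,110,60),(16,255,255));blu=cv2.inRange(hsv,(105,110,20),(130,255,255))
for r in range(y-10,y+28,2):
    f=lambda m:[(c.min()/8-.44,c.max()/8-.44,(c.min()+c.max())/16-.44) for c in [np.where(m[r*8+4,215*8:260*8])[0]+215*8] if len(c)>10]
    print(r,np.array(f(org)),np.array(f(blu)))
print(side.proj((513.4,140,110)),side.proj((513.4,132,100)),side.proj((513.4,132,70)))
```

```text
14.15 [510.72 204.12 112.67] [3.14 0.   1.62] [  0.44 -10.11  -1.24] [-1.56 -0.09 -0.04]
disc pred [236.56 156.03]
barrel edges near disc, short cheek edges (subpixel), per row:
146 [[230.56 240.31 235.44]] []
148 [[230.44 240.56 235.5 ]] []
150 [[230.56 240.69 235.62]] []
152 [[230.69 241.31 236.  ]] []
154 [[231.31 241.44 236.37]] []
156 [[231.44 241.44 236.44]] []
158 [[231.69 241.19 236.44]] []
160 [[233.81 235.44 234.62]] []
162 [] []
164 [] []
166 [] []
168 [] []
170 [] []
172 [] []
174 [] []
176 [] []
178 [] []
180 [] []
182 [] []
[237.   164.97] [237.12 168.9 ] [237.28 176.06]
```

Emit:
jog_arm(targets=[{"xyz":[0,0,0.02],"spin":0},{"xyz":[0,0,0.02],"spin":0},{"xyz":[0,0,0.02],"spin":0},{"xyz":[0,0,0.02],"spin":0},{"xyz":[0,0,0.02],"spin":0},{"xyz":[0,0,0.02],"spin":0},{"xyz":[0,0,0.02],"spin":0},{"xyz":[0,0,0.02],"spin":0},{"xyz":[0,0,0.02],"spin":0},{"xyz":[0,0,0],"spin":0}])

```text
time: 15.4
tool_pos: [510.6, 204.4, 98.0]
tcp_rot: [3.141, 0.001, 1.62]
contact_force: [1.3, -9.6, -0.9]
grip_width: 35.5
finger_force: 30.0
```

Emit:
jog_arm(targets=[{"xyz":[0,0,0.01],"spin":0},{"xyz":[0,0,0.01],"spin":0},{"xyz":[0,0,0.01],"spin":0},{"xyz":[0,0,0.01],"spin":0},{"xyz":[0,0,0.01],"spin":0},{"xyz":[0,0,0],"spin":0},{"xyz":[0,0,0],"spin":0},{"xyz":[0,0,0],"spin":0},{"xyz":[0,0,0],"spin":0},{"xyz":[0,0,0],"spin":0}])

```text
time: 16.65
tool_pos: [510.6, 204.5, 94.0]
tcp_rot: [3.141, 0.001, 1.62]
contact_force: [1.0, -8.2, -1.4]
grip_width: 35.4
finger_force: 30.0
```

Emit:
jog_arm(targets=[{"xyz":[0,0,0.01],"spin":0},{"xyz":[0,0,0.01],"spin":0},{"xyz":[0,0,0.01],"spin":0},{"xyz":[0,0,0.01],"spin":0},{"xyz":[0,0,0],"spin":0},{"xyz":[0,0,0],"spin":0},{"xyz":[0,0,0],"spin":0},{"xyz":[0,0,0],"spin":0},{"xyz":[0,0,0],"spin":0},{"xyz":[0,0,0],"spin":0}])

```text
time: 17.9
tool_pos: [510.6, 204.6, 90.8]
tcp_rot: [3.141, 0.001, 1.621]
contact_force: [1.0, -8.2, -1.3]
grip_width: 35.6
finger_force: 30.0
```

Emit:
jog_arm(targets=[{"xyz":[0,0,0.01],"spin":0},{"xyz":[0,0,0.01],"spin":0},{"xyz":[0,0,0],"spin":0},{"xyz":[0,0,0],"spin":0},{"xyz":[0,0,0],"spin":0},{"xyz":[0,0,0],"spin":0},{"xyz":[0,0,0],"spin":0},{"xyz":[0,0,0],"spin":0},{"xyz":[0,0,0],"spin":0},{"xyz":[0,0,0],"spin":0}])

```text
time: 19.15
tool_pos: [510.5, 204.7, 89.2]
tcp_rot: [3.141, 0.001, 1.62]
contact_force: [1.5, -8.4, -1.3]
grip_width: 35.9
finger_force: 30.0
```

Run:
```python
from h import *
np.set_printoptions(precision=2,suppress=True)
s=bot.capture("side");cv2.imwrite("pics/side5.png",s)
o=bot.get_obs();print(o["time"],o["tool_pos"],o["contact_force"],o["moment"])
cv2.imwrite("pics/low.png",cv2.resize(s[130:190,205:265],(600,600),interpolation=2))
```

```text
19.2 [510.53 204.7   89.17] [ 0.68 -8.16 -2.37] [-1.11 -0.11 -0.02]
```

View pics/low.png

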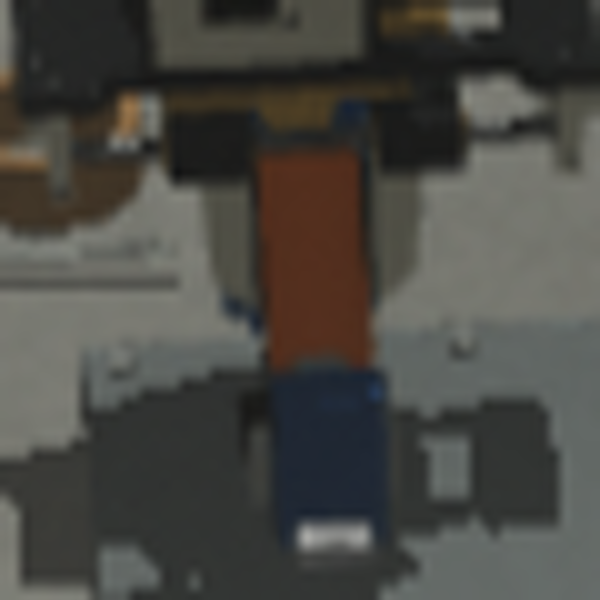

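Emit:
jog_arm(targets=[{"xyz":[0,0.012,0],"spin":0},{"xyz":[0,0,0.01],"spin":0},{"xyz":[0,0,0.01],"spin":0},{"xyz":[0,0,0],"spin":0},{"xyz":[0,0,0],"spin":0},{"xyz":[0,0,0],"spin":0},{"xyz":[0,0,0],"spin":0},{"xyz":[0,0,0],"spin":0},{"xyz":[0,0,0],"spin":0},{"xyz":[0,0,0],"spin":0}])

```text
time: 20.45
tool_pos: [510.9, 204.7, 87.4]
tcp_rot: [-3.141, 0.001, 1.621]
contact_force: [-1.2, -6.7, -1.2]
grip_width: 35.5
finger_force: 30.0
```

Emit:
jog_arm(targets=[{"xyz":[0,0,0.01],"spin":0},{"xyz":[0,0,0.01],"spin":0},{"xyz":[0,0,0],"spin":0},{"xyz":[0,0,0],"spin":0},{"xyz":[0,0,0],"spin":0},{"xyz":[0,0,0],"spin":0},{"xyz":[0,0,0],"spin":0},{"xyz":[0,0,0],"spin":0},{"xyz":[0,0,0],"spin":0},{"xyz":[0,0,0],"spin":0}])

```text
time: 21.7
tool_pos: [510.9, 204.8, 85.8]
tcp_rot: [-3.141, 0.001, 1.621]
contact_force: [-0.7, -8.3, -1.1]
grip_width: 35.2
finger_force: 30.0
```

Emit:
jog_arm(targets=[{"xyz":[0,0,0.01],"spin":0},{"xyz":[0,0,0.01],"spin":0},{"xyz":[0,0,0.01],"spin":0},{"xyz":[0,0,0],"spin":0},{"xyz":[0,0,0],"spin":0},{"xyz":[0,0,0],"spin":0},{"xyz":[0,0,0],"spin":0},{"xyz":[0,0,0],"spin":0},{"xyz":[0,0,0],"spin":0},{"xyz":[0,0,0],"spin":0}])

```text
time: 22.95
tool_pos: [510.9, 204.9, 83.4]
tcp_rot: [-3.141, 0.001, 1.621]
contact_force: [-1.1, -6.1, -1.0]
grip_width: 35.2
finger_force: 30.0
```

Run:
```python
from h import *
np.set_printoptions(precision=2,suppress=True)
F=[]
for i in range(6):
    s=bot.capture("side"); o=bot.get_obs(); F.append(np.r_[o["contact_force"],o["moment"]])
print(o["time"],o["tool_pos"],o["tcp_rot"],np.mean(F,0),np.std(F,0))
```

```text
23.25 [510.93 204.92  83.43] [-3.14  0.    1.62] [-0.67 -7.7  -1.76 -0.93  0.14  0.06] [0.22 0.51 0.63 0.03 0.02 0.01]
```

Run:
```python
from h import *
np.set_printoptions(precision=2,suppress=True)
u=np.array([-.05,.9987,0])
def rows(fn,p):
    s=cv2.imread(fn); x=int(round(side.proj(np.array(p)+[0,0,17.6]-41*u)[0]))
    print(fn,x); hsv=cv2.cvtColor(s,cv2.COLOR_BGR2HSV)
    for c in (x,): print([(r,hsv[r,c].tolist()) for r in range(148,172)])
    for e in(0,-1.5,-5,-8): 
        m=np.array(p)+[0,0,17.6]+e*u
        print(e,"disc top row",side.proj(m-40*u+[0,0,18]),"steel tip",side.proj(m-54*u),"disc c",side.proj(m-40*u))
rows("pics/side4.png",[510.7,204.1,112.6]);rows("pics/side5.png",[510.5,204.7,89.2])
s=bot.capture("side");cv2.imwrite("pics/side6.png",s);rows("pics/side6.png",bot.get_obs()["tool_pos"])
```

```text
pics/side4.png 237
[(148, [10, 164, 81]), (149, [9, 161, 81]), (150, [10, 164, 81]), (151, [9, 162, 82]), (152, [9, 164, 81]), (153, [9, 161, 81]), (154, [10, 150, 78]), (155, [11, 98, 70]), (156, [40, 13, 60]), (157, [45, 17, 60]), (158, [40, 13, 60]), (159, [38, 16, 62]), (160, [20, 36, 63]), (161, [14, 41, 68]), (162, [30, 4, 69]), (163, [30, 4, 69]), (164, [30, 4, 69]), (165, [45, 8, 63]), (166, [105, 21, 48]), (167, [107, 87, 47]), (168, [107, 97, 50]), (169, [108, 100, 51]), (170, [109, 95, 51]), (171, [110, 100, 51])]
0 disc top row [236.39 151.1 ] steel tip [236.82 158.13] disc c [236.49 155.6 ]
-1.5 disc top row [236.43 151.37] steel tip [236.85 158.4 ] disc c [236.53 155.87]
-5 disc top row [236.51 151.99] steel tip [236.93 159.04] disc c [236.61 156.5 ]
-8 disc top row [236.58 152.53] steel tip [237.   159.59] disc c [236.68 157.04]
pics/side5.png 237
[(148, [10, 165, 82]), (149, [10, 162, 82]), (150, [9, 166, 83]), (151, [9, 166, 83]), (152, [10, 166, 83]), (153, [10, 163, 83]), (154, [10, 165, 82]), (155, [10, 165, 82]), (156, [9, 164, 84]), (157, [10, 163, 83]), (158, [
[... 787 characters left out ...]
83]), (155, [9, 164, 84]), (156, [9, 164, 84]), (157, [10, 164, 84]), (158, [9, 164, 84]), (159, [9, 166, 83]), (160, [10, 163, 83]), (161, [10, 163, 83]), (162, [10, 164, 84]), (163, [9, 164, 84]), (164, [9, 164, 84]), (165, [10, 163, 83]), (166, [8, 127, 70]), (167, [108, 57, 45]), (168, [107, 97, 50]), (169, [108, 109, 54]), (170, [107, 114, 58]), (171, [108, 100, 51])]
0 disc top row [236.62 158.21] steel tip [237.04 165.13] disc c [236.72 162.59]
-1.5 disc top row [236.65 158.48] steel tip [237.07 165.4 ] disc c [236.75 162.86]
-5 disc top row [236.73 159.11] steel tip [237.15 166.05] disc c [236.83 163.49]
-8 disc top row [236.8  159.65] steel tip [237.22 166.6 ] disc c [236.9  164.03]
```

Emit:
jog_arm(targets=[{"xyz":[0,0,-0.06],"spin":0},{"xyz":[0,0,-0.06],"spin":0},{"xyz":[0,0,-0.06],"spin":0},{"xyz":[0,0,-0.06],"spin":0},{"xyz":[0,0,-0.06],"spin":0},{"xyz":[0,0,-0.06],"spin":0},{"xyz":[0,0,-0.06],"spin":0},{"xyz":[0,0,0],"spin":0},{"xyz":[0,0,0],"spin":0},{"xyz":[0,0,0],"spin":0}])

```text
time: 24.55
tool_pos: [511.0, 205.3, 116.9]
tcp_rot: [-3.141, -0.0, 1.621]
contact_force: [0.0, 0.2, -2.3]
grip_width: 35.2
finger_force: 30.0
```

Run:
```python
from h import *
np.set_printoptions(precision=2,suppress=True)
F=[]
for i in range(4):
    s=bot.capture("side"); o=bot.get_obs(); F.append(np.r_[o["contact_force"],o["moment"]])
p=o["tool_pos"];print(o["time"],p,np.mean(F,0))
cv2.imwrite("pics/side7.png",s);cv2.imwrite("pics/up.png",cv2.resize(s[115:185,205:275],(600,600),interpolation=2))
u=np.array([-.05,.9987,0])
m=p+[0,0,17.6]-1.5*u;print("disc c",side.proj(m-40*u))
```

```text
24.75 [511.16 205.36 117.02] [ 0.4   0.13 -2.38 -0.11  0.05 -0.01]
disc c [236.64 154.54]
```

View pics/up.png

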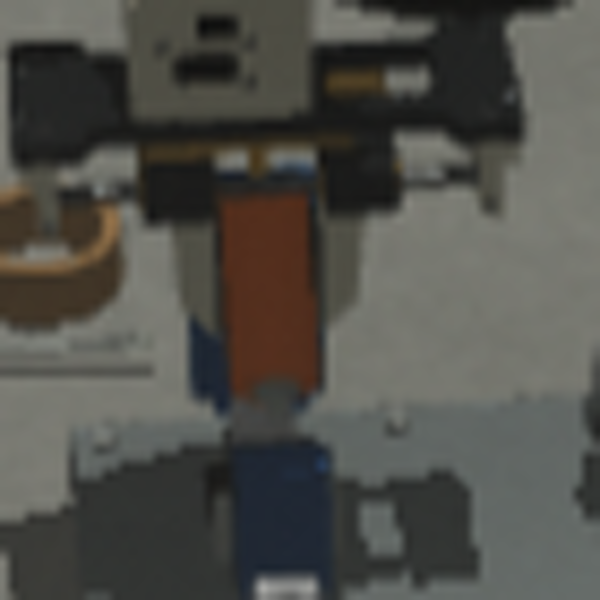

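Emit:
jog_arm(targets=[{"xyz":[0,0,-0.2],"spin":0},{"xyz":[0,0,-0.2],"spin":0},{"xyz":[-0.1,0,0],"spin":0},{"xyz":[-0.12,0,0],"spin":0},{"xyz":[-0.12,0,0],"spin":0},{"xyz":[-0.12,0,0],"spin":0},{"xyz":[0,0,0.05],"spin":0},{"xyz":[0,0,0.05],"spin":0},{"xyz":[0,0,0],"spin":0},{"xyz":[0,0,0],"spin":0}])

```text
time: 26.0
tool_pos: [513.0, 168.9, 141.1]
tcp_rot: [-3.142, -0.0, 1.621]
contact_force: [0.5, -0.3, -3.2]
grip_width: 35.1
finger_force: 30.0
```

```bash
cat > meas.py <<'E'
from h import *
import sys
np.set_printoptions(precision=2,suppress=True)
F=[]
for i in range(3):
    s=bot.capture("side"); o=bot.get_obs(); F.append(np.r_[o["contact_force"],o["moment"]])
p=o["tool_pos"];print(o["time"],p,o["tcp_rot"][2],np.mean(F,0)); cv2.imwrite("pics/%s.png"%sys.argv[1],s)
u=np.array([-.05,.9987,0]); m=p+[0,0,17.6]-1.5*u
for th in(0,.1,.2,.4,.55):
    v=u*np.cos(th)+[0,0,np.sin(th)]; w=np.array([0,0,np.cos(th)])-u*np.sin(th)
    print(th,"disc c",side.proj(m-40*v),"top edge",side.proj(m-40*v+18*w),"bottom",side.proj(m-40*v-18*w),"steel tip",side.proj(m-54*v))
c=int(round(side.proj(m-40*u)[0])); r0=int(side.proj(m-40*u)[1])
hsv=cv2.cvtColor(s,cv2.COLOR_BGR2HSV)
print(c,[(r,*hsv[r,c].tolist()) for r in range(r0-5,r0+14)])
E
python3 meas.py side8
```

```text
26.15 [513.1  168.8  141.25] 1.6211140008588758 [ 0.32 -0.08 -1.8  -0.09  0.07 -0.03]
0 disc c [237.4  155.08] top edge [237.3  150.42] bottom [237.49 159.66] steel tip [237.74 157.69]
0.1 disc c [237.41 156.06] top edge [237.36 151.78] bottom [237.47 160.27] steel tip [237.76 159.02]
0.2 disc c [237.42 156.96] top edge [237.41 153.09] bottom [237.43 160.75] steel tip [237.77 160.23]
0.4 disc c [237.41 158.46] top edge [237.49 155.54] bottom [237.33 161.31] steel tip [237.74 162.24]
0.55 disc c [237.37 159.29] top edge [237.51 157.15] bottom [237.23 161.38] steel tip [237.69 163.35]
237 [(150, 9, 166, 83), (151, 9, 164, 84), (152, 9, 164, 84), (153, 9, 162, 85), (154, 9, 164, 84), (155, 9, 164, 84), (156, 9, 164, 84), (157, 9, 165, 85), (158, 10, 159, 85), (159, 11, 129, 77), (160, 18, 42, 61), (161, 45, 17, 61), (162, 50, 12, 62), (163, 40, 12, 62), (164, 45, 11, 89), (165, 40, 7, 103), (166, 98, 22, 47), (167, 107, 87, 47), (168, 109, 97, 50)]
```

Emit:
jog_arm(targets=[{"xyz":[0,0,0.02],"spin":0},{"xyz":[0,0,0.02],"spin":0},{"xyz":[0,0,0.02],"spin":0},{"xyz":[0,0,0.02],"spin":0},{"xyz":[0,0,0.02],"spin":0},{"xyz":[0,0,0.02],"spin":0},{"xyz":[0,0,0.02],"spin":0},{"xyz":[0,0,0.02],"spin":0},{"xyz":[0,0,0],"spin":0},{"xyz":[0,0,0],"spin":0}])

```text
time: 27.4
tool_pos: [513.1, 168.6, 128.4]
tcp_rot: [3.141, -0.0, 1.621]
contact_force: [0.2, 1.0, -2.4]
grip_width: 35.3
finger_force: 30.0
```

```bash
python3 meas.py side9
```

```text
27.55 [513.09 168.62 128.39] 1.6208230404382271 [ 0.27 -0.34 -2.7  -0.08  0.06  0.01]
0 disc c [237.46 158.39] top edge [237.37 153.79] bottom [237.56 162.91] steel tip [237.8  161.01]
0.1 disc c [237.48 159.37] top edge [237.43 155.14] bottom [237.53 163.51] steel tip [237.82 162.33]
0.2 disc c [237.49 160.25] top edge [237.48 156.44] bottom [237.49 163.98] steel tip [237.83 163.52]
0.4 disc c [237.47 161.72] top edge [237.55 158.86] bottom [237.39 164.52] steel tip [237.81 165.5 ]
0.55 disc c [237.43 162.54] top edge [237.58 160.45] bottom [237.29 164.57] steel tip [237.75 166.58]
237 [(153, 10, 161, 84), (154, 10, 164, 84), (155, 10, 164, 84), (156, 9, 164, 84), (157, 9, 162, 85), (158, 9, 165, 85), (159, 9, 162, 85), (160, 9, 162, 85), (161, 9, 164, 84), (162, 11, 144, 78), (163, 15, 72, 64), (164, 40, 13, 60), (165, 40, 12, 62), (166, 45, 16, 62), (167, 90, 13, 57), (168, 106, 85, 51), (169, 107, 97, 50), (170, 109, 95, 51), (171, 110, 100, 51)]
```

Emit:
jog_arm(targets=[{"xyz":[0,0,0.02],"spin":0},{"xyz":[0,0,0.02],"spin":0},{"xyz":[0,0,0.02],"spin":0},{"xyz":[0,0,0.02],"spin":0},{"xyz":[0,0,0.02],"spin":0},{"xyz":[0,0,0.02],"spin":0},{"xyz":[0,0,0.01],"spin":0},{"xyz":[0,0,0],"spin":0},{"xyz":[0,0,0],"spin":0},{"xyz":[0,0,0],"spin":0}])

```text
time: 28.8
tool_pos: [513.5, 169.8, 120.0]
tcp_rot: [3.139, -0.002, 1.621]
contact_force: [-4.7, 4.3, 13.3]
grip_width: 35.7
finger_force: 30.0
```

Emit:
jog_arm(targets=[{"xyz":[0,0,0.02],"spin":0},{"xyz":[0,0,0.02],"spin":0},{"xyz":[0,0,0.02],"spin":0},{"xyz":[0,0,0.02],"spin":0},{"xyz":[0,0,0],"spin":0},{"xyz":[0,0,0],"spin":0},{"xyz":[0,0,0],"spin":0},{"xyz":[0,0,0],"spin":0},{"xyz":[0,0,0],"spin":0},{"xyz":[0,0,0],"spin":0}])

```text
time: 30.05
tool_pos: [515.1, 171.2, 114.8]
tcp_rot: [3.134, -0.004, 1.621]
contact_force: [-3.2, 10.2, 17.3]
grip_width: 35.4
finger_force: 30.0
```

```bash
python3 meas.py side10
```

```text
30.2 [515.1  171.2  114.79] 1.6208269102326964 [-2.38 10.23 17.45  1.24  0.47 -0.03]
0 disc c [238.14 161.32] top edge [238.05 156.78] bottom [238.23 165.78] steel tip [238.48 163.94]
0.1 disc c [238.15 162.27] top edge [238.11 158.11] bottom [238.2  166.36] steel tip [238.5  165.23]
0.2 disc c [238.16 163.15] top edge [238.16 159.4 ] bottom [238.16 166.82] steel tip [238.5  166.41]
0.4 disc c [238.14 164.59] top edge [238.23 161.78] bottom [238.05 167.34] steel tip [238.47 168.35]
0.55 disc c [238.1  165.39] top edge [238.25 163.36] bottom [237.95 167.38] steel tip [238.42 169.41]
238 [(156, 10, 168, 82), (157, 10, 163, 83), (158, 9, 168, 82), (159, 10, 168, 82), (160, 9, 166, 83), (161, 10, 165, 82), (162, 9, 163, 80), (163, 11, 128, 72), (164, 21, 43, 60), (165, 50, 13, 60), (166, 40, 13, 61), (167, 45, 16, 63), (168, 70, 12, 62), (169, 107, 44, 52), (170, 107, 97, 50), (171, 108, 102, 50), (172, 107, 102, 50), (173, 108, 102, 50), (174, 109, 99, 49)]
```

Run:
```python
from h import *
plan([475.3,-238.3,130],-.413,18,True,cmd=(513.1,168.6,167.6,1.621-np.pi/2))
```

```text
{"xyz":[-0.286, 0.066, 0.026],"spin":0.257},
{"xyz":[-0.287, 0.06, 0.026],"spin":0.257},
{"xyz":[-0.287, 0.055, 0.026],"spin":0.257},
{"xyz":[-0.288, 0.051, 0.026],"spin":0.257},
{"xyz":[-0.289, 0.045, 0.027],"spin":0.257},
{"xyz":[-0.289, 0.039, 0.026],"spin":0.257},
{"xyz":[-0.29, 0.035, 0.026],"spin":0.257},
{"xyz":[-0.29, 0.03, 0.026],"spin":0.257},
{"xyz":[-0.29, 0.024, 0.026],"spin":0.257},
{"xyz":[-0.291, 0.019, 0.026],"spin":0.257},
{"xyz":[-0.29, 0.014, 0.026],"spin":0.257},
{"xyz":[-0.291, 0.009, 0.026],"spin":0.257},
{"xyz":[-0.29, 0.003, 0.026],"spin":0.257},
{"xyz":[-0.29, -0.001, 0.027],"spin":0.257},
{"xyz":[-0.289, -0.007, 0.026],"spin":0.257},
{"xyz":[-0.29, -0.012, 0.026],"spin":0.257},
{"xyz":[-0.288, -0.017, 0.026],"spin":0.257},
{"xyz":[-0.289, -0.022, 0.026],"spin":0.257},
end [ 475.3 -238.3  130. ] tooly -0.4124
```

Emit:
jog_arm(targets=[{"xyz":[0,0,-0.3],"spin":0},{"xyz":[0,0,-0.4],"spin":0},{"xyz":[-0.286,0.066,0.026],"spin":0.257},{"xyz":[-0.287,0.06,0.026],"spin":0.257},{"xyz":[-0.287,0.055,0.026],"spin":0.257},{"xyz":[-0.288,0.051,0.026],"spin":0.257},{"xyz":[-0.289,0.045,0.027],"spin":0.257},{"xyz":[-0.289,0.039,0.026],"spin":0.257},{"xyz":[-0.29,0.035,0.026],"spin":0.257},{"xyz":[-0.29,0.03,0.026],"spin":0.257}])

```text
time: 31.45
tool_pos: [536.0, -17.0, 150.5]
tcp_rot: [-3.142, 0.0, 1.414]
contact_force: [-0.1, 0.4, -2.1]
grip_width: 35.2
finger_force: 29.9
```

Emit:
jog_arm(targets=[{"xyz":[-0.29,0.024,0.026],"spin":0.257},{"xyz":[-0.291,0.019,0.026],"spin":0.257},{"xyz":[-0.29,0.014,0.026],"spin":0.257},{"xyz":[-0.291,0.009,0.026],"spin":0.257},{"xyz":[-0.29,0.003,0.026],"spin":0.257},{"xyz":[-0.29,-0.001,0.027],"spin":0.257},{"xyz":[-0.289,-0.007,0.026],"spin":0.257},{"xyz":[-0.29,-0.012,0.026],"spin":0.257},{"xyz":[-0.288,-0.017,0.026],"spin":0.257},{"xyz":[-0.289,-0.022,0.026],"spin":0.257}])

```text
time: 32.7
tool_pos: [474.8, -239.1, 129.6]
tcp_rot: [-3.141, 0.0, 1.157]
contact_force: [0.3, 1.0, -2.6]
grip_width: 35.2
finger_force: 29.9
```

Emit:
jog_arm(targets=[{"xyz":[0,0,0.2],"spin":0},{"xyz":[0,0,0.3],"spin":0},{"xyz":[0,0,0.3],"spin":0},{"xyz":[0,0,0.1],"spin":0},{"xyz":[0,0,0],"spin":0},{"xyz":[0,0,0.04],"spin":0},{"xyz":[0,0,0.04],"spin":0},{"xyz":[0,0,0.04],"spin":0},{"xyz":[0,0,0.04],"spin":0},{"xyz":[0,0,0.02],"spin":0}])

```text
time: 33.95
tool_pos: [475.4, -238.0, 44.0]
tcp_rot: [3.141, -0.001, 1.158]
contact_force: [-1.3, 5.4, 8.6]
grip_width: 35.2
finger_force: 30.0
```

Emit:
jog_arm(targets=[{"xyz":[0,0,0.03],"spin":0},{"xyz":[0,0,0.03],"spin":0},{"xyz":[0,0,0.03],"spin":0},{"xyz":[0,0,0.02],"spin":0},{"xyz":[0,0,0.02],"spin":0},{"xyz":[0,0,0.02],"spin":0},{"xyz":[0,0,0.02],"spin":0},{"xyz":[0,0,0.01],"spin":0},{"xyz":[0,0,0],"spin":0},{"xyz":[0,0,0],"spin":0}])

```text
time: 35.2
tool_pos: [475.4, -237.2, 29.8]
tcp_rot: [-3.141, -0.001, 1.158]
contact_force: [-0.6, 5.8, 6.5]
grip_width: 35.1
finger_force: 30.0
```

Run:
```python
from h import *
np.set_printoptions(precision=2,suppress=True)
s=bot.capture("side");cv2.imwrite("pics/side11.png",s);o=bot.get_obs();p=o["tool_pos"];print(p,o["contact_force"],o["moment"])
a=1.158;u=np.array([np.cos(a),np.sin(a),0]);m=p+[0,0,17.6]-1.5*u
for th in(0,.1,.2,.3):
    v=u*np.cos(th)+[0,0,np.sin(th)]; w=np.array([0,0,np.cos(th)])-u*np.sin(th)
    print(th,side.proj(m-40*v),side.proj(m-40*v+18*w),side.proj(m+74*v))
c=cv2.resize(s[240:300,200:260],(480,480),interpolation=2);t=cv2.imread("pics/side0.png");d=cv2.resize(t[240:300,200:260],(320,320),interpolation=2)
cv2.imwrite("pics/cr.png",np.hstack([c,cv2.copyMakeBorder(d,0,160,0,0,0)]))
```

```text
[ 475.36 -237.17   29.77] [-0.54  6.52  6.82] [ 0.78  0.16 -0.07]
0 [220.66 280.28] [220.36 275.99] [237.04 249.67]
0.1 [220.75 281.16] [220.18 277.43] [236.94 248.  ]
0.2 [220.91 281.91] [220.07 278.78] [236.75 246.53]
0.3 [221.12 282.53] [220.02 280.03] [236.45 245.26]
```

View pics/cr.png

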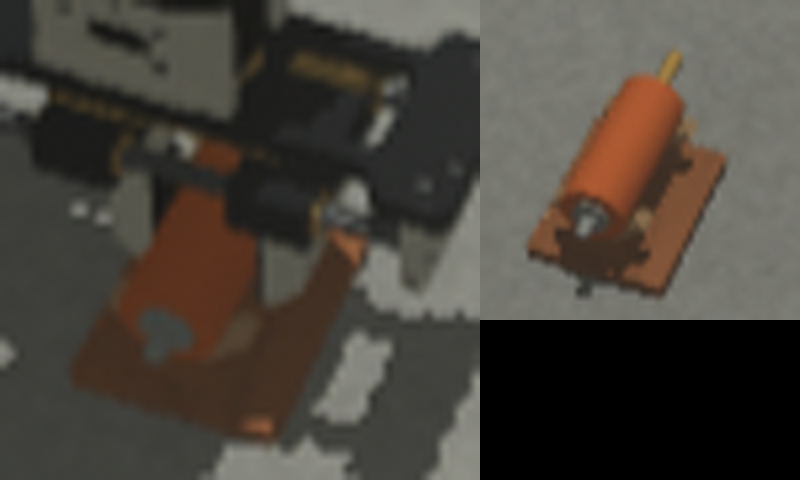

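Emit:
jog_arm(targets=[{"xyz":[0,0,0],"spin":0},{"xyz":[0,0,0],"spin":0},{"xyz":[0,0,0],"spin":0},{"xyz":[0,0,0],"spin":0},{"xyz":[0,0,0],"spin":0},{"xyz":[0,0,0],"spin":0},{"xyz":[0,0,0],"spin":0},{"xyz":[0,0,0],"spin":0},{"xyz":[0,0,0],"spin":0},{"xyz":[0,0,0],"spin":0}], gripper=55)

```text
time: 36.5
tool_pos: [475.1, -238.3, 29.1]
tcp_rot: [-3.142, -0.0, 1.158]
contact_force: [0.3, -0.6, -0.6]
grip_width: 50.6
finger_force: 0.0
```

Run:
```python
from h import *
np.set_printoptions(precision=2,suppress=True)
s=bot.capture("side");cv2.imwrite("pics/side12.png",s);o=bot.get_obs();print(o["tool_pos"],o["contact_force"],o["moment"],o["grip_width"])
# grey steel disc centroid (low saturation blob in the orange) now vs at the start
for f in("side0","side11","side12"):
    i=cv2.imread(f"pics/{f}.png")[274:290,212:230]; i=cv2.resize(i,None,fx=8,fy=8); h=cv2.cvtColor(i,cv2.COLOR_BGR2HSV)
    m=cv2.inRange(h,(0,0,0),(180,70,255)); n,l,st,c=cv2.connectedComponentsWithStats(m)
    print(f,[(st[k][4]/64,(c[k]/8+[211.6,273.6]).round(2).tolist()) for k in range(1,n) if st[k][4]>200])
```

```text
[ 475.15 -238.3    29.08] [-0.03 -0.24 -0.66] [-0.16  0.06 -0.04] 50.30675603852559
side0 [(np.float64(10.625), [212.69, 275.61]), (np.float64(31.90625), [219.95, 280.93])]
side11 [(np.float64(10.421875), [212.69, 275.56]), (np.float64(27.6875), [219.97, 281.54])]
side12 [(np.float64(10.390625), [212.69, 275.56]), (np.float64(27.8125), [220.07, 280.85])]
```

Emit:
jog_arm(targets=[{"xyz":[0,0,0],"spin":0},{"xyz":[0,0,0],"spin":0},{"xyz":[0,0,0],"spin":0},{"xyz":[0,0,0],"spin":0},{"xyz":[0,0,0],"spin":0},{"xyz":[0,0,-0.1],"spin":0},{"xyz":[0,0,-0.4],"spin":0},{"xyz":[0,0,-0.6],"spin":0},{"xyz":[0,0,-0.5],"spin":0},{"xyz":[0,0,-0.1],"spin":0}], gripper=0)

```text
time: 37.8
tool_pos: [476.9, -239.4, 168.1]
tcp_rot: [3.134, 0.001, 1.158]
contact_force: [-0.1, 0.3, -2.4]
grip_width: 35.0
finger_force: 30.0
```

Run:
```python
from h import *
o=bot.get_obs();print(o["tool_pos"],o["grip_width"],o["finger_force"])
# machine line: x=511.6 at TCP y 190, yaw .045 ; approach offset -22
plan([511.6+22*.045,168,165],.045,16,True,cmd=(475.15,-238.3,165,1.158-np.pi/2))
```

```text
[ 476.94079601 -239.37359713  168.14626535] 34.97082073563033 29.996461272239685
{"xyz":[0.324, 0.015, 0.0],"spin":-0.286},
{"xyz":[0.325, 0.009, 0.0],"spin":-0.286},
{"xyz":[0.326, 0.002, 0.0],"spin":-0.286},
{"xyz":[0.325, -0.005, 0.0],"spin":-0.286},
{"xyz":[0.326, -0.011, 0.0],"spin":-0.286},
{"xyz":[0.326, -0.018, 0.0],"spin":-0.286},
{"xyz":[0.325, -0.025, 0.0],"spin":-0.286},
{"xyz":[0.326, -0.031, 0.0],"spin":-0.286},
{"xyz":[0.325, -0.037, 0.0],"spin":-0.286},
{"xyz":[0.324, -0.045, 0.0],"spin":-0.286},
{"xyz":[0.324, -0.051, 0.0],"spin":-0.286},
{"xyz":[0.323, -0.057, 0.0],"spin":-0.286},
{"xyz":[0.322, -0.064, 0.0],"spin":-0.286},
{"xyz":[0.321, -0.071, 0.0],"spin":-0.286},
{"xyz":[0.32, -0.077, 0.0],"spin":-0.286},
{"xyz":[0.318, -0.084, 0.0],"spin":-0.286},
end [512.6 168.  165. ] tooly 0.0448
```

Emit:
jog_arm(targets=[{"xyz":[0.324,0.015,0],"spin":-0.286},{"xyz":[0.325,0.009,0],"spin":-0.286},{"xyz":[0.326,0.002,0],"spin":-0.286},{"xyz":[0.325,-0.005,0],"spin":-0.286},{"xyz":[0.326,-0.011,0],"spin":-0.286},{"xyz":[0.326,-0.018,0],"spin":-0.286},{"xyz":[0.325,-0.025,0],"spin":-0.286},{"xyz":[0.326,-0.031,0],"spin":-0.286},{"xyz":[0.325,-0.037,0],"spin":-0.286},{"xyz":[0.324,-0.045,0],"spin":-0.286}])

```text
time: 39.05
tool_pos: [536.0, 13.6, 163.6]
tcp_rot: [-3.14, -0.0, 1.445]
contact_force: [0.5, -0.4, -2.4]
grip_width: 34.9
finger_force: 30.0
```

Emit:
jog_arm(targets=[{"xyz":[0.324,-0.051,0],"spin":-0.286},{"xyz":[0.323,-0.057,0],"spin":-0.286},{"xyz":[0.322,-0.064,0],"spin":-0.286},{"xyz":[0.321,-0.071,0],"spin":-0.286},{"xyz":[0.32,-0.077,0],"spin":-0.286},{"xyz":[0.318,-0.084,0],"spin":-0.286},{"xyz":[0,0,0.2],"spin":0},{"xyz":[0,0,0.2],"spin":0},{"xyz":[0,0,0.15],"spin":0},{"xyz":[0,0,0],"spin":0}])

```text
time: 40.3
tool_pos: [511.8, 167.8, 119.6]
tcp_rot: [-3.139, 0.0, 1.616]
contact_force: [-1.1, 0.6, -2.4]
grip_width: 35.4
finger_force: 30.0
```

```bash
python3 meas.py side13
```

```text
40.45 [512.96 167.97 121.49] 1.6155933041074553 [ 0.46 -0.02 -2.14 -0.1   0.01 -0.01]
0 disc c [237.47 160.26] top edge [237.37 155.69] bottom [237.56 164.75] steel tip [237.8  162.88]
0.1 disc c [237.48 161.22] top edge [237.43 157.03] bottom [237.53 165.34] steel tip [237.82 164.19]
0.2 disc c [237.49 162.1 ] top edge [237.48 158.32] bottom [237.49 165.8 ] steel tip [237.83 165.37]
0.4 disc c [237.47 163.56] top edge [237.55 160.72] bottom [237.39 166.33] steel tip [237.81 167.33]
0.55 disc c [237.43 164.37] top edge [237.58 162.31] bottom [237.29 166.37] steel tip [237.75 168.4 ]
237 [(155, 9, 164, 81), (156, 10, 163, 83), (157, 10, 117, 74), (158, 40, 13, 60), (159, 45, 17, 61), (160, 45, 17, 60), (161, 45, 9, 60), (162, 23, 32, 63), (163, 11, 104, 71), (164, 10, 51, 111), (165, 45, 4, 125), (166, 98, 22, 47), (167, 108, 90, 48), (168, 108, 102, 50), (169, 109, 97, 50), (170, 108, 102, 50), (171, 108, 100, 51), (172, 107, 102, 50), (173, 107, 97, 50)]
```

Emit:
jog_arm(targets=[{"xyz":[0.1,0,0],"spin":0},{"xyz":[0.08,0,0],"spin":0},{"xyz":[0.04,0,0],"spin":0},{"xyz":[0,0,0.06],"spin":0},{"xyz":[0,0,0.08],"spin":0},{"xyz":[0,0,0.08],"spin":0},{"xyz":[0,0,0.06],"spin":0},{"xyz":[0,0,0.03],"spin":0},{"xyz":[0,0,0],"spin":0},{"xyz":[0,0,0],"spin":0}])

```text
time: 41.7
tool_pos: [511.6, 185.5, 96.2]
tcp_rot: [-3.141, 0.0, 1.616]
contact_force: [0.5, -4.7, -2.1]
grip_width: 35.1
finger_force: 30.0
```

```bash
python3 meas.py side14
```

```text
41.85 [511.61 185.54  96.31] 1.6158600783805348 [ 0.41 -4.17 -2.44 -0.73  0.04  0.01]
0 disc c [237.04 163.26] top edge [236.94 158.81] bottom [237.13 167.63] steel tip [237.36 165.85]
0.1 disc c [237.06 164.2 ] top edge [237.   160.12] bottom [237.11 168.2 ] steel tip [237.39 167.12]
0.2 disc c [237.06 165.05] top edge [237.05 161.38] bottom [237.07 168.64] steel tip [237.4  168.27]
0.4 disc c [237.05 166.46] top edge [237.12 163.72] bottom [236.98 169.14] steel tip [237.37 170.17]
0.55 disc c [237.01 167.24] top edge [237.15 165.26] bottom [236.88 169.17] steel tip [237.33 171.2 ]
237 [(158, 10, 164, 81), (159, 10, 163, 83), (160, 10, 117, 74), (161, 45, 17, 61), (162, 40, 13, 60), (163, 40, 13, 60), (164, 40, 13, 61), (165, 21, 28, 63), (166, 15, 46, 55), (167, 108, 57, 45), (168, 109, 99, 49), (169, 107, 102, 50), (170, 108, 102, 50), (171, 108, 102, 50), (172, 107, 97, 50), (173, 109, 97, 50), (174, 107, 97, 50), (175, 108, 92, 50), (176, 107, 97, 50)]
```

Emit:
jog_arm(targets=[{"xyz":[0,0,0.015],"spin":0},{"xyz":[0,0,0.015],"spin":0},{"xyz":[0,0,0.015],"spin":0},{"xyz":[0,0,0],"spin":0},{"xyz":[0,0,0],"spin":0},{"xyz":[0,0,0],"spin":0},{"xyz":[0,0,0],"spin":0},{"xyz":[0,0,0],"spin":0},{"xyz":[0,0,0],"spin":0},{"xyz":[0,0,0],"spin":0}])

```text
time: 43.1
tool_pos: [511.8, 185.6, 92.7]
tcp_rot: [3.142, -0.0, 1.616]
contact_force: [1.3, -3.6, -1.1]
grip_width: 35.0
finger_force: 30.0
```

Emit:
jog_arm(targets=[{"xyz":[0,0,0.015],"spin":0},{"xyz":[0,0,0.015],"spin":0},{"xyz":[0,0,0.015],"spin":0},{"xyz":[0,0,0],"spin":0},{"xyz":[0,0,0],"spin":0},{"xyz":[0,0,0],"spin":0},{"xyz":[0,0,0],"spin":0},{"xyz":[0,0,0],"spin":0},{"xyz":[0,0,0],"spin":0},{"xyz":[0,0,0],"spin":0}])

```text
time: 44.35
tool_pos: [511.7, 185.6, 89.1]
tcp_rot: [-3.141, -0.0, 1.616]
contact_force: [0.2, -4.4, -2.6]
grip_width: 35.2
finger_force: 30.0
```

Emit:
jog_arm(targets=[{"xyz":[0,0,0.02],"spin":0},{"xyz":[0,0,0.015],"spin":0},{"xyz":[0,0,0.015],"spin":0},{"xyz":[0,0,0],"spin":0},{"xyz":[0,0,0],"spin":0},{"xyz":[0,0,0],"spin":0},{"xyz":[0,0,0],"spin":0},{"xyz":[0,0,0],"spin":0},{"xyz":[0,0,0],"spin":0},{"xyz":[0,0,0],"spin":0}])

```text
time: 45.6
tool_pos: [511.4, 185.5, 85.0]
tcp_rot: [-3.141, 0.0, 1.616]
contact_force: [0.0, -4.1, -2.5]
grip_width: 35.4
finger_force: 30.0
```

```bash
python3 meas.py side15
```

```text
45.75 [511.47 185.47  84.95] 1.6158229066324117 [ 0.46 -3.88 -3.62 -0.92  0.01  0.04]
0 disc c [237.06 166.04] top edge [236.96 161.64] bottom [237.15 170.36] steel tip [237.38 168.64]
0.1 disc c [237.07 166.97] top edge [237.02 162.94] bottom [237.13 170.92] steel tip [237.4 169.9]
0.2 disc c [237.08 167.81] top edge [237.07 164.19] bottom [237.09 171.36] steel tip [237.41 171.03]
0.4 disc c [237.07 169.2 ] top edge [237.14 166.51] bottom [236.99 171.84] steel tip [237.39 172.9 ]
0.55 disc c [237.03 169.97] top edge [237.17 168.03] bottom [236.9  171.86] steel tip [237.34 173.91]
237 [(161, 10, 164, 81), (162, 11, 147, 78), (163, 14, 76, 67), (164, 45, 17, 61), (165, 53, 17, 61), (166, 45, 17, 61), (167, 40, 12, 63), (168, 102, 23, 55), (169, 108, 102, 50), (170, 108, 102, 50), (171, 109, 95, 51), (172, 108, 100, 51), (173, 108, 102, 50), (174, 107, 97, 50), (175, 107, 97, 50), (176, 109, 95, 51), (177, 109, 97, 50), (178, 107, 97, 50), (179, 109, 97, 50)]
```

Emit:
jog_arm(targets=[{"xyz":[0,0,0.015],"spin":0},{"xyz":[0,0,0.015],"spin":0},{"xyz":[0,0,0],"spin":0},{"xyz":[0,0,0],"spin":0},{"xyz":[0,0,0],"spin":0},{"xyz":[0,0,0],"spin":0},{"xyz":[0,0,0],"spin":0},{"xyz":[0,0,0],"spin":0},{"xyz":[0,0,0],"spin":0},{"xyz":[0,0,0],"spin":0}])

```text
time: 47.0
tool_pos: [511.8, 185.7, 82.9]
tcp_rot: [3.141, -0.0, 1.616]
contact_force: [-1.5, -0.5, 4.6]
grip_width: 35.1
finger_force: 30.0
```

```bash
python3 meas.py side16 | sed -n '1,2p;7p'
```

```text
47.15 [511.86 185.7   82.88] 1.6158030748094623 [-1.57 -0.47  5.3  -0.46  0.29 -0.03]
0 disc c [237.19 166.5 ] top edge [237.09 162.11] bottom [237.28 170.81] steel tip [237.51 169.1 ]
237 [(161, 9, 161, 81), (162, 10, 147, 78), (163, 14, 77, 66), (164, 45, 17, 61), (165, 40, 13, 60), (166, 53, 17, 61), (167, 45, 16, 63), (168, 102, 23, 56), (169, 108, 102, 50), (170, 108, 102, 50), (171, 108, 100, 51), (172, 108, 102, 50), (173, 107, 105, 51), (174, 108, 102, 50), (175, 109, 97, 50), (176, 109, 97, 50), (177, 107, 97, 50), (178, 109, 95, 51), (179, 110, 100, 51)]
```

Emit:
jog_arm(targets=[{"xyz":[0,0,-0.025],"spin":0},{"xyz":[0.06,0,0],"spin":0},{"xyz":[0.08,0,0],"spin":0},{"xyz":[0.06,0,0],"spin":0},{"xyz":[0,0,0],"spin":0},{"xyz":[0,0,0.05],"spin":0},{"xyz":[0,0,0.06],"spin":0},{"xyz":[0,0,0.05],"spin":0},{"xyz":[0,0,0.02],"spin":0},{"xyz":[0,0,0],"spin":0}])

```text
time: 48.4
tool_pos: [511.3, 200.6, 70.4]
tcp_rot: [3.141, 0.002, 1.616]
contact_force: [0.0, -8.1, 1.9]
grip_width: 35.2
finger_force: 30.0
```

```bash
python3 meas.py side17 | sed -n '1,2p;7p'
```

```text
48.55 [511.29 200.62  70.46] 1.6157129292346952 [ 0.31 -8.3   1.63 -1.19 -0.04 -0.01]
0 disc c [236.96 166.74] top edge [236.87 162.41] bottom [237.06 170.99] steel tip [237.28 169.3 ]
237 [(161, 9, 163, 80), (162, 10, 163, 80), (163, 9, 161, 81), (164, 10, 115, 73), (165, 40, 13, 60), (166, 102, 23, 56), (167, 108, 87, 50), (168, 108, 102, 50), (169, 108, 104, 49), (170, 110, 100, 51), (171, 110, 100, 51), (172, 107, 102, 50), (173, 107, 97, 50), (174, 107, 99, 49), (175, 107, 101, 48), (176, 108, 102, 50), (177, 109, 97, 50), (178, 110, 100, 51), (179, 108, 102, 50)]
```

Emit:
jog_arm(targets=[{"xyz":[0,0,0.01],"spin":0},{"xyz":[-0.02,0,0],"spin":0},{"xyz":[-0.02,0,0],"spin":0},{"xyz":[-0.02,0,0],"spin":0},{"xyz":[-0.015,0,0],"spin":0},{"xyz":[0,0,0],"spin":0},{"xyz":[0,0,0],"spin":0},{"xyz":[0,0,0],"spin":0},{"xyz":[0,0,0],"spin":0},{"xyz":[0,0,0],"spin":0}])

```text
time: 49.8
tool_pos: [511.8, 194.0, 70.6]
tcp_rot: [3.14, 0.002, 1.616]
contact_force: [-1.3, -9.6, 9.0]
grip_width: 35.2
finger_force: 30.0
```

```bash
python3 meas.py side18 | sed -n '1,2p;7p'
```

```text
49.95 [511.87 194.08  70.6 ] 1.616495190394422 [-0.71 -8.91 10.11 -1.55  0.31  0.04]
0 disc c [237.19 167.9 ] top edge [237.09 163.57] bottom [237.28 172.16] steel tip [237.51 170.49]
237 [(162, 9, 163, 80), (163, 9, 163, 80), (164, 10, 165, 82), (165, 10, 117, 74), (166, 90, 19, 55), (167, 108, 87, 50), (168, 107, 104, 49), (169, 108, 104, 49), (170, 108, 102, 50), (171, 108, 102, 50), (172, 107, 102, 50), (173, 109, 97, 50), (174, 107, 99, 49), (175, 107, 99, 49), (176, 107, 99, 49), (177, 108, 102, 50), (178, 108, 102, 50), (179, 109, 105, 51), (180, 108, 100, 51)]
```

Emit:
jog_arm(targets=[{"xyz":[0,0,-0.015],"spin":0},{"xyz":[0,0,0],"spin":0},{"xyz":[-0.02,0,0],"spin":0},{"xyz":[-0.015,0,0],"spin":0},{"xyz":[0,0,0],"spin":0},{"xyz":[0,0,0],"spin":0},{"xyz":[0,0,0],"spin":0},{"xyz":[0,0,0],"spin":0},{"xyz":[0,0,0],"spin":0},{"xyz":[0,0,0],"spin":0}])

```text
time: 51.2
tool_pos: [511.6, 192.4, 70.9]
tcp_rot: [3.141, 0.001, 1.616]
contact_force: [0.1, -5.5, 2.9]
grip_width: 35.4
finger_force: 30.0
```

```bash
python3 meas.py side19 | sed -n '1,2p;7p'
```

```text
51.35 [511.66 192.4   70.9 ] 1.615957702439062 [ 0.51 -5.49  3.56 -0.91 -0.04 -0.03]
0 disc c [237.13 168.14] top edge [237.04 163.8 ] bottom [237.23 172.4 ] steel tip [237.46 170.73]
237 [(163, 10, 166, 80), (164, 10, 164, 81), (165, 10, 133, 75), (166, 15, 28, 54), (167, 108, 87, 50), (168, 108, 104, 49), (169, 108, 104, 49), (170, 108, 102, 50), (171, 109, 107, 50), (172, 107, 102, 50), (173, 107, 107, 50), (174, 108, 102, 50), (175, 108, 102, 50), (176, 107, 104, 49), (177, 107, 99, 49), (178, 109, 97, 50), (179, 107, 97, 50), (180, 108, 100, 51), (181, 107, 91, 53)]
```

Emit:
jog_arm(targets=[{"xyz":[-0.02,0,0],"spin":0},{"xyz":[-0.01,0,0],"spin":0},{"xyz":[0,0,0],"spin":0},{"xyz":[0,0,0],"spin":0},{"xyz":[0,0,0],"spin":0},{"xyz":[0,0,0],"spin":0},{"xyz":[0,0,0],"spin":0},{"xyz":[0,0,0],"spin":0},{"xyz":[0,0,0],"spin":0},{"xyz":[0,0,0],"spin":0}])

```text
time: 52.6
tool_pos: [511.7, 190.4, 70.9]
tcp_rot: [3.141, -0.0, 1.616]
contact_force: [0.5, -2.8, 5.0]
grip_width: 35.1
finger_force: 30.0
```

Emit:
jog_arm(targets=[{"xyz":[0,0,0],"spin":0},{"xyz":[0,0,0],"spin":0},{"xyz":[0,0,0],"spin":0},{"xyz":[0,0,0],"spin":0},{"xyz":[0,0,0],"spin":0},{"xyz":[0,0,0],"spin":0},{"xyz":[0,0,0],"spin":0},{"xyz":[0,0,0],"spin":0},{"xyz":[0,0,0],"spin":0},{"xyz":[0,0,0],"spin":0}], gripper=75)

```text
time: 53.85
tool_pos: [511.5, 190.4, 70.7]
tcp_rot: [3.142, -0.0, 1.616]
contact_force: [0.0, 0.2, -0.1]
grip_width: 69.0
finger_force: 0.0
```

Emit:
jog_arm(targets=[{"xyz":[0,0,-0.1],"spin":0},{"xyz":[0,0,-0.3],"spin":0},{"xyz":[0,0,-0.4],"spin":0},{"xyz":[0,0,-0.5],"spin":0},{"xyz":[0,0,-0.5],"spin":0},{"xyz":[-0.6,0,0],"spin":0},{"xyz":[-0.6,0,0],"spin":0},{"xyz":[-0.6,0,0],"spin":0},{"xyz":[-0.6,0,0],"spin":0},{"xyz":[-0.6,0,0],"spin":0}])

```text
time: 55.1
tool_pos: [522.2, -50.9, 215.4]
tcp_rot: [3.141, 0.0, 1.616]
contact_force: [0.8, -0.0, -0.9]
grip_width: 68.6
finger_force: 0.0
```

Run:
```python
from h import *
np.set_printoptions(precision=1,suppress=True)
t=bot.capture("top");s=bot.capture("side");cv2.imwrite("pics/topf.png",t);cv2.imwrite("pics/sidef.png",s)
o=bot.get_obs();print(o["time"],o["tool_pos"],o["contact_force"])
for n,c,i,b,v in(("top",top,t,(155,190,70,40),60),("side",side,s,(215,120,50,60),50)):
    x,y,w,h=b; k=8; g=cv2.cvtColor(cv2.resize(i[y:y+h,x:x+w],None,fx=k,fy=k),cv2.COLOR_BGR2HSV)
    m=cv2.inRange(g,(3,120,v),(14,255,255)); q=max(cv2.findContours(m,0,2)[0],key=cv2.contourArea)
    r=cv2.boxPoints(cv2.minAreaRect(q))/k+[x-.44,y-.44]; print(n,cv2.contourArea(q)/64,r.mean(0),[c.plane(p,88)[:2] for p in r],"mid",c.plane(r.mean(0),88)[:2])
    print("pred mid",c.proj((511.6,189.5,88)))
```

```text
55.2 [522.5 -53.5 215.2] [0.  0.1 0.2]
top 256.9609375 [186.9 207.8] [array([529.3, 234. ]), array([533. , 148.9]), array([495.9, 147.1]), array([492.2, 231.9])] mid [512.6 190.5]
pred mid [187.2 208.1]
side 44.671875 [235.9 156.8] [array([493.1, 229. ]), array([528.4, 231.9]), array([528.8, 202.4]), array([494. , 199.7])] mid [511.1 215.6]
pred mid [236.2 161.3]
```

Run:
```python
from h import *
np.set_printoptions(precision=1,suppress=True)
s=cv2.imread("pics/sidef.png");h=cv2.cvtColor(s,cv2.COLOR_BGR2HSV)
for c in(234,236,238): print(c,[(r,*h[r,c].tolist()) for r in range(145,174)])
u=np.array([-.044,.999,0]);m=np.array([511.8,189.5,88.])
for th in(-.1,-.05,0,.05,.1):
    v=u*np.cos(th)+[0,0,np.sin(th)];w=np.array([0,0,np.cos(th)])-u*np.sin(th)
    print(th,"brass end top",side.proj(m+40*v+18*w),"steel end top",side.proj(m-40*v+18*w),"steel end c",side.proj(m-40*v),"brass tip",side.proj(m+67*v))
```

```text
234 [(145, 36, 30, 42), (146, 30, 32, 71), (147, 30, 34, 83), (148, 30, 33, 84), (149, 27, 33, 84), (150, 30, 30, 77), (151, 30, 28, 55), (152, 60, 9, 30), (153, 30, 16, 32), (154, 19, 87, 50), (155, 13, 158, 103), (156, 10, 183, 156), (157, 10, 186, 171), (158, 10, 182, 158), (159, 10, 157, 107), (160, 60, 6, 43), (161, 15, 48, 53), (162, 10, 162, 113), (163, 10, 186, 169), (164, 10, 186, 159), (165, 9, 178, 122), (166, 9, 116, 77), (167, 112, 72, 78), (168, 108, 149, 106), (169, 108, 147, 97), (170, 108, 124, 70), (171, 109, 101, 53), (172, 109, 104, 54), (173, 107, 101, 53)]
236 [(145, 30, 24, 42), (146, 30, 32, 71), (147, 30, 34, 82), (148, 30, 33, 84), (149, 27, 34, 83), (150, 27, 31, 73), (151, 30, 17, 44), (152, 60, 9, 29), (153, 30, 24, 32), (154, 21, 87, 50), (155, 12, 161, 108), (156, 10, 185, 167), (157, 10, 186, 182), (158, 10, 183, 160), (159, 11, 135, 85), (160, 60, 12, 43), (161, 11, 105, 68), (162, 10, 174, 138), (163, 10, 187, 183), (164, 10, 185, 156), (165, 10, 159, 85), (166, 169, 48, 75), (167, 107, 129, 107), (168, 108, 151, 108), (169, 108, 147, 97), (170, 109,
[... 512 characters left out ...]
(167, 108, 147, 104), (168, 107, 151, 105), (169, 108, 141, 92), (170, 108, 115, 60), (171, 109, 101, 53), (172, 107, 101, 53), (173, 107, 101, 53)]
-0.1 brass end top [235.4 150.8] steel end top [236.9 162.9] steel end c [237.1 167.5] brass tip [235.  151.5]
-0.05 brass end top [235.4 150.5] steel end top [237.  163.5] steel end c [237.1 168. ] brass tip [235.  150.7]
0 brass end top [235.4 150.1] steel end top [237.  164.2] steel end c [237.1 168.5] brass tip [235.  149.9]
0.05 brass end top [235.4 149.8] steel end top [237.  164.8] steel end c [237.1 169. ] brass tip [234.9 149.1]
0.1 brass end top [235.4 149.5] steel end top [237.1 165.5] steel end c [237.1 169.4] brass tip [234.9 148.4]
```

Emit:
jog_arm(targets=[{"xyz":[0,-0.7,0],"spin":0},{"xyz":[0,-0.7,0],"spin":0},{"xyz":[-0.7,0,-0.3],"spin":0},{"xyz":[-0.7,0,-0.3],"spin":0},{"xyz":[-0.7,0,-0.3],"spin":0},{"xyz":[-0.7,0,0],"spin":0},{"xyz":[-0.7,0,0],"spin":0},{"xyz":[0,0,0],"spin":0},{"xyz":[0,0,0],"spin":0},{"xyz":[0,0,0],"spin":0}])

```text
time: 56.45
tool_pos: [423.3, -332.6, 287.1]
tcp_rot: [3.141, -0.0, 1.617]
contact_force: [0.1, -0.3, 0.1]
grip_width: 69.0
finger_force: 0.0
```

Run:
```python
from h import *
np.set_printoptions(precision=2,suppress=True)
s=bot.capture("side");cv2.imwrite("pics/sideg.png",s);print(bot.get_obs()["time"],bot.get_obs()["tool_pos"])
h=cv2.cvtColor(s,cv2.COLOR_BGR2HSV)
for c in(234,236,238): print(c,[(r,*h[r,c].tolist()) for r in range(144,172)])
# centreline of brass (hue 17-32) above barrel
m=cv2.inRange(h[138:160,225:248],(15,90,60),(32,255,255));print("brass px",np.argwhere(m)[:,::-1]+[225,138] if m.any() else None)
# barrel edges by row
for r in range(150,168,2):
    o=np.where(cv2.inRange(h[r:r+1,222:250],(3,120,60),(14,255,255))[0])[0]; print(r,o.min()+222 if len(o) else None,o.max()+222 if len(o) else None)
```

```text
56.5 [ 423.34 -332.73  287.18]
234 [(144, 20, 127, 86), (145, 20, 127, 86), (146, 19, 126, 85), (147, 20, 92, 72), (148, 105, 58, 53), (149, 114, 23, 56), (150, 9, 147, 127), (151, 10, 185, 189), (152, 10, 185, 189), (153, 10, 185, 189), (154, 10, 185, 189), (155, 10, 184, 188), (156, 10, 184, 188), (157, 10, 184, 188), (158, 10, 185, 186), (159, 10, 185, 186), (160, 10, 185, 186), (161, 10, 185, 186), (162, 10, 185, 186), (163, 10, 185, 185), (164, 10, 183, 174), (165, 10, 178, 135), (166, 8, 116, 86), (167, 111, 72, 85), (168, 108, 147, 116), (169, 108, 144, 108), (170, 108, 124, 78), (171, 108, 101, 58)]
236 [(144, 18, 117, 85), (145, 19, 96, 80), (146, 23, 65, 71), (147, 22, 47, 60), (148, 105, 66, 54), (149, 140, 14, 54), (150, 10, 161, 135), (151, 10, 184, 198), (152, 10, 184, 198), (153, 10, 187, 198), (154, 10, 185, 198), (155, 10, 185, 199), (156, 10, 185, 199), (157, 10, 185, 199), (158, 10, 186, 199), (159, 10, 186, 199), (160, 10, 186, 200), (161, 10, 185, 200), (162, 10, 185, 200), (163, 10, 185, 199), (164, 10, 183, 171), (165, 10, 161, 95), (166, 171, 49, 84), (167, 10
[... 716 characters left out ...]
232 138]
 [233 138]
 [234 138]
 [235 138]
 [236 138]
 [237 138]
 [238 138]
 [230 139]
 [231 139]
 [232 139]
 [233 139]
 [234 139]
 [235 139]
 [236 139]
 [237 139]
 [238 139]
 [231 140]
 [232 140]
 [233 140]
 [234 140]
 [235 140]
 [236 140]
 [237 140]
 [231 141]
 [232 141]
 [233 141]
 [234 141]
 [235 141]
 [236 141]
 [237 141]
 [232 142]
 [233 142]
 [234 142]
 [235 142]
 [236 142]
 [237 142]
 [232 143]
 [233 143]
 [234 143]
 [235 143]
 [236 143]
 [233 144]
 [234 144]
 [235 144]
 [236 144]
 [233 145]
 [234 145]
 [235 145]
 [236 145]
 [234 146]
 [235 146]
 [234 147]
 [235 147]
 [235 149]]
150 234 237
152 232 240
154 231 240
156 231 240
158 231 241
160 232 241
162 232 241
164 232 241
166 232 233
```

```bash
python3 -c "
from plant import bot
print(bot.close_job())"
```

```text
the job is handed in; nothing more can be done
None
```

I fitted the roller back into the yoke, let go of it and handed the job in at about 56.5 s. The last pictures show it level and within about 1 mm of the seat along and across the yoke; the verdict wasn't shown. It tilted in the grip on the first try, so I re-levelled it in the cradle. Re-levelling pressed it on the short cheek with about 22 N, the highest reading I saw.

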